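# Depth-gauge a batch of bored sleeves, sort them and close the case

### The job

Take the depth rod from its stand and gauge every sleeve in the row in turn, from the robot's left to its right: lower the rod into the bore until it rests on the floor, see how far it went in, and only then go on to the next. Stand the sleeves with full-depth bores upright in the green case and those with short bores upright in the red tray. Hang the rod back in its stand and shut the case's lid fully, even if no sleeve went into it; leave the other things where they are.

Things in the scene. Friction and masses are not known exactly. Their poses are not given: they have to be found in the camera images.
- sleeve1a_mid (a point): Middle (25 mm above the foot) of the steel sleeve that is number 1 in the row from the robot's left (+y); z up its axis. Only one of sleeve1a, sleeve1b is there, the other reads None. Loose cylinder, 38 mm diameter, 50 mm tall, 0.25 kg, black band near the foot, blind bore in the top 16 mm wide, 40 mm deep (full: floor 10 mm above the foot) or 26 mm (short: 24 mm above); all look alike.
- sleeve1b_mid (a point): Middle (25 mm above the foot) of the steel sleeve that is number 1 in the row from the robot's left (+y); z up its axis. Only one of sleeve1a, sleeve1b is there, the other reads None. Loose cylinder, 38 mm diameter, 50 mm tall, 0.25 kg, black band near the foot, blind bore in the top 16 mm wide, 40 mm deep (full: floor 10 mm above the foot) or 26 mm (short: 24 mm above); all look alike.
- sleeve2a_mid (a point): Middle (25 mm above the foot) of the steel sleeve that is number 2 in the row from the robot's left (+y); z up its axis. Only one of sleeve2a, sleeve2b is there, the other reads None. Loose cylinder, 38 mm diameter, 50 mm tall, 0.25 kg, black band near the foot, blind bore in the top 16 mm wide, 40 mm deep (full: floor 10 mm above the foot) or 26 mm (short: 24 mm above); all look alike.
- sleeve2b_mid (a point): Middle (25 mm above the foot) of the steel sleeve that is number 2 in the row from the robot's left (+y); z up its axis. Only one of sleeve2a, sleeve2b is there, the other reads None. Loose cylinder, 38 mm diameter, 50 mm tall, 0.25 kg, black band near the foot, blind bore in the top 16 mm wide, 40 mm deep (full: floor 10 mm above the foot) or 26 mm (short: 24 mm above); all look alike.
- sleeve3a_mid (a point): Middle (25 mm above the foot) of the steel sleeve that is number 3 in the row from the robot's left (+y); z up its axis. Only one of sleeve3a, sleeve3b is there, or neither; absent ones read None. Loose cylinder, 38 mm diameter, 50 mm tall, 0.25 kg, black band near the foot, blind bore in the top 16 mm wide, 40 mm deep (full: floor 10 mm above the foot) or 26 mm (short: 24 mm above); all look alike.
- sleeve3b_mid (a point): Middle (25 mm above the foot) of the steel sleeve that is number 3 in the row from the robot's left (+y); z up its axis. Only one of sleeve3a, sleeve3b is there, or neither; absent ones read None. Loose cylinder, 38 mm diameter, 50 mm tall, 0.25 kg, black band near the foot, blind bore in the top 16 mm wide, 40 mm deep (full: floor 10 mm above the foot) or 26 mm (short: 24 mm above); all look alike.
- sleeve4a_mid (a point): Middle (25 mm above the foot) of the steel sleeve that is number 4 in the row from the robot's left (+y); z up its axis. Only one of sleeve4a, sleeve4b is there, or neither; absent ones read None. Loose cylinder, 38 mm diameter, 50 mm tall, 0.25 kg, black band near the foot, blind bore in the top 16 mm wide, 40 mm deep (full: floor 10 mm above the foot) or 26 mm (short: 24 mm above); all look alike.
- sleeve4b_mid (a point): Middle (25 mm above the foot) of the steel sleeve that is number 4 in the row from the robot's left (+y); z up its axis. Only one of sleeve4a, sleeve4b is there, or neither; absent ones read None. Loose cylinder, 38 mm diameter, 50 mm tall, 0.25 kg, black band near the foot, blind bore in the top 16 mm wide, 40 mm deep (full: floor 10 mm above the foot) or 26 mm (short: 24 mm above); all look alike.
- rod_grip (a point): Middle of the depth rod's black handle, 26 mm in diameter, 44 mm tall, z up; a 34 mm flange lies at its foot, 25 to 20 mm below this point. The steel rod, 8 mm in diameter, reaches down 80 mm from the flange's underside; its tip is 105 mm below this point. Mass 0.14 kg. It starts hanging in the stand, flange on its top.
- rod_tip (a point): Tip (lower end) of the depth rod; z runs up the rod. A green mark on the rod, 40 mm above the tip, is level with the sleeve's top when it bottoms in a full bore; a red mark 26 mm above the tip in a short one.
- stand_mouth (a point): Centre of the hole's mouth in the top of the fixed green rod stand, a 50 mm square block 90 mm tall on a 70 mm dark foot; z up. The hole is vertical, 15 mm wide, 84 mm deep, chamfered 3 mm.
- case_in (a point): Centre of the inner floor (6 mm above the table) of the fixed green case: outside 120 mm (its x) by 230 mm (its y) by 62 mm tall, walls 6 mm, inside 108 by 218 mm; x towards the hinge side, z up.
- lid (a joint): Angle of the case's green lid: 0 shut, about 1.57 upright, at most 1.9 (leaning back). The hinge is stiff: the lid stays where it is left and takes about 2 to 4 N at its edge to swing.
- lid_hinge (a point): Point on the lid's hinge line, midway along it, on the case's far long rim, 62.5 mm above the table. Its axes are the lid's: y along the hinge; from here the flat lid, 8 mm thick and 230 mm wide, reaches 120 mm along -x, and its outer face looks to +z (straight up when shut, away from the robot when open).
- lid_edge (a point): Middle of the lid's free edge, 120 mm from the hinge line, half-way through its thickness.
- tray_in (a point): Centre of the inner floor (5 mm above the table) of the fixed shallow red tray: outside 210 mm (its x) by 100 mm (its y) by 20 mm tall, walls 5 mm, z up.
- ring_gauge: Blue setting ring, 60 mm across, 16 mm tall, loose, lying flat; a bystander, not always there. Origin at the centre of its underside.
- master: Brass setting master, stepped disc 48 mm across and 34 mm tall, loose; a bystander, not always there. Origin at the centre of its underside.
- block_box: Small closed wooden gauge-block box, 60 by 40 by 25 mm, loose; a bystander. Origin at the centre of its underside.
Things that resemble listed ones, but are neither listed nor needed, are in the scene too. Of the things that look like the part that bears rod_grip, the middle-sized one is meant.

How it is judged (in metres and radians):
On the way, in this order (a step that is already met when the one before it is completed fails the run):
1. the depth rod rests on the floor of the bore of the first (leftmost) sleeve (z of rod_tip in the frame of sleeve1a_mid between -0.019 and -0.0125 m and horizontal distance between rod_tip and sleeve1a_mid below 0.008 m and angle between the z axis of rod_tip and the z axis of sleeve1a_mid, either way round below 0.2 rad and z of rod_tip in the frame of sleeve1b_mid between -0.005 and 0.0015 m and horizontal distance between rod_tip and sleeve1b_mid below 0.008 m and angle between the z axis of rod_tip and the z axis of sleeve1b_mid, either way round below 0.2 rad), for 0.2 s.
2. the depth rod rests on the floor of the bore of the second sleeve (z of rod_tip in the frame of sleeve2a_mid between -0.005 and 0.0015 m and horizontal distance between rod_tip and sleeve2a_mid below 0.008 m and angle between the z axis of rod_tip and the z axis of sleeve2a_mid, either way round below 0.2 rad and z of rod_tip in the frame of sleeve2b_mid between -0.019 and -0.0125 m and horizontal distance between rod_tip and sleeve2b_mid below 0.008 m and angle between the z axis of rod_tip and the z axis of sleeve2b_mid, either way round below 0.2 rad), for 0.2 s.
3. the depth rod rests on the floor of the bore of the third sleeve (z of rod_tip in the frame of sleeve3a_mid between -0.005 and 0.0015 m and horizontal distance between rod_tip and sleeve3a_mid below 0.008 m and angle between the z axis of rod_tip and the z axis of sleeve3a_mid, either way round below 0.2 rad and z of rod_tip in the frame of sleeve3b_mid between -0.019 and -0.0125 m and horizontal distance between rod_tip and sleeve3b_mid below 0.008 m and angle between the z axis of rod_tip and the z axis of sleeve3b_mid, either way round below 0.2 rad), for 0.2 s.
4. the depth rod rests on the floor of the bore of the fourth sleeve (z of rod_tip in the frame of sleeve4a_mid between -0.019 and -0.0125 m and horizontal distance between rod_tip and sleeve4a_mid below 0.008 m and angle between the z axis of rod_tip and the z axis of sleeve4a_mid, either way round below 0.2 rad and z of rod_tip in the frame of sleeve4b_mid between -0.005 and 0.0015 m and horizontal distance between rod_tip and sleeve4b_mid below 0.008 m and angle between the z axis of rod_tip and the z axis of sleeve4b_mid, either way round below 0.2 rad), for 0.2 s.
At the end, for the whole second after the job is handed in: every sleeve with a 40 mm bore stands upright (within 0.15 rad) on the floor of the case, every one with a 26 mm bore upright on the floor of the red tray, the rod hangs upright in its stand with its tip at least 74 mm down the hole, and the lid is shut to within 0.05 rad (x of sleeve1a_mid in the frame of case_in between -0.039 and 0.039 m and y of sleeve1a_mid in the frame of case_in between -0.094 and 0.094 m and z of each of sleeve1a_mid, sleeve2b_mid, sleeve3b_mid, sleeve4a_mid in the frame of case_in below 0.03 m and angle between each of sleeve1a_mid, sleeve1b_mid, sleeve2a_mid, sleeve2b_mid, sleeve3a_mid, sleeve3b_mid, sleeve4a_mid, sleeve4b_mid's own z axis and vertical below 0.15 rad and x of sleeve1b_mid in the frame of tray_in between -0.086 and 0.086 m and y of sleeve1b_mid in the frame of tray_in between -0.031 and 0.031 m and z of each of sleeve1b_mid, sleeve2a_mid, sleeve3a_mid, sleeve4b_mid in the frame of tray_in below 0.03 m and x of sleeve2a_mid in the frame of tray_in between -0.086 and 0.086 m and y of sleeve2a_mid in the frame of tray_in between -0.031 and 0.031 m and x of sleeve2b_mid in the frame of case_in between -0.039 and 0.039 m and y of sleeve2b_mid in the frame of case_in between -0.094 and 0.094 m and x of sleeve3a_mid in the frame of tray_in between -0.086 and 0.086 m and y of sleeve3a_mid in the frame of tray_in between -0.031 and 0.031 m and x of sleeve3b_mid in the frame of case_in between -0.039 and 0.039 m and y of sleeve3b_mid in the frame of case_in between -0.094 and 0.094 m and x of sleeve4a_mid in the frame of case_in between -0.039 and 0.039 m and y of sleeve4a_mid in the frame of case_in between -0.094 and 0.094 m and x of sleeve4b_mid in the frame of tray_in between -0.086 and 0.086 m and y of sleeve4b_mid in the frame of tray_in between -0.031 and 0.031 m and z of rod_tip in the frame of stand_mouth below -0.074 m and horizontal distance between rod_grip and stand_mouth below 0.012 m and angle between rod_grip's own z axis and vertical below 0.1 rad and value of joint lid below 0.05 rad); the robot touches nothing.
It fails at once if the blue setting ring is pushed more than 25 mm from its place (distance of ring_gauge from where it was at the start of the episode above 0.025 m).
It fails at once if the brass master is pushed more than 25 mm from its place (distance of master from where it was at the start of the episode above 0.025 m).
It fails at once if the wooden box is pushed more than 25 mm from its place (distance of block_box from where it was at the start of the episode above 0.025 m).
Of sleeve1a, sleeve1b only 1 to 1 are there at a start; the rules pass over those that are not, and their reading is None.
Of sleeve2a, sleeve2b only 1 to 1 are there at a start; the rules pass over those that are not, and their reading is None.
Of sleeve3a, sleeve3b, master only 1 to 1 are there at a start; the rules pass over those that are not, and their reading is None.
Of sleeve4a, sleeve4b, ring_gauge only 1 to 1 are there at a start; the rules pass over those that are not, and their reading is None.
At some moment in a run one of sleeve1a, sleeve1b, sleeve2a, sleeve2b, sleeve3a, sleeve3b, sleeve4a, sleeve4b may be knocked a few centimetres aside while the robot is not near it.
It also fails if it takes over 210 s, if anything falls off the work surface, if the arm or the gripper's body presses on something with over 40 N, if the wrist force passes 120 N, or if a joint passes its speed limit or range.

### The arm

A 6-joint arm with a two-finger parallel gripper is mounted at the origin on the work surface. World frame = base frame: x ahead of the robot, y to its left, z up, the work surface at z = 0. Lengths are in mm, angles in rad, forces in N, time in s.
With the tool pointing down it reaches from about 350 to 875 mm from the base axis. Payload 4.2 kg.
Tool frame: the origin (TCP) lies midway between the tips of the shut fingers; the grasp point (between the pads) lies 19 mm behind it; z points along the fingers, y is the line along which they close (so a half turn about z gives the same grasp; the last joint's range is limited). The gripper opens to 85 mm and grips with 20 to 120 N. Pads are 22 mm wide; open, the fingers measure 114 mm over their backs; the gripper's body (76 mm by 85 mm) begins 54 mm behind the grasp point. The pads swing forward as they close: fully open they stand 13 mm farther back than shut.
Start: joints at [-0.926, 0.385, 0.008, 0, -1.194, -0.259], TCP at [235.201, -579.033, 231.312] pointing down, gripper open.
Joint ranges: [-3.14, 3.14], [-1.21, 2.06], [-1.07, 1.41], [-3.16, 2.05], [-2.99, -0.16], [-3.1, 3.1]. Speed limits (rad/s): [2.79, 2.79, 3.14, 3.14, 3.14, 3.14].

### API

Orientations are given as a unit quaternion [x, y, z, w].
In Python, from bench import arm gives the robot as it stands. The module is installed in compiled form; this text tells all that it offers.
- The arm moves only by the shell command python3 -m handwheel 'ROWS' [OPENING]. ROWS is JSON, a list of rows, each an object of numbers: "x", "y", "z": the shift along the world's x, y, z each as a share of 20 cm, from -1 to 1; "ax", "ay", "az": the turn, a rotation vector about the world's x, y, z each as a share of 90 degrees, from -1 to 1. In form: [{"x": .., "y": .., "z": .., "ax": .., "ay": .., "az": ..}, ...]. A call has exactly 8 rows; each row shifts and turns the commanded pose from where the row before left it; what a row does not reach is not made up. A row lasts 1/10 s, in which the tool goes at most 50 mm and 8.59 degrees, less where a joint would pass 70% of its speed; a pose out of reach is approached as far as the arm can. A call with a number of a shift or a turn outside -1 to 1 is refused whole. A call with a gripper value outside its range is refused whole. OPENING is the opening, from -1 (shut) to 1 (fully open), set as the call begins (- or left out, the last holds). The fingers move at their own pace and stop on an object; the grip force is fixed at half the most. Time passes only in rows, so rows that do not move let the fingers close, or fill a call up. It gives the time, the measured TCP pose, the force, the opening and the grip force at its end, in the units of the state.
- arm.read_state(): the state, without advancing time (a new reading comes with each control period).
- arm.get_image(name): name is "scene" or "top" or "wrist"; returns the picture (400x640x3 uint8, red, green, blue); there is no depth.
- arm.camera_params(name): a dict with "K" (3x3 intrinsics, pixels), "position" and "orientation" of the camera in the world. Camera axes: x right, y down, z forward; pixel columns grow to the right and rows downward; lengths in mm; the calibration is good to about 2 mm. The wrist camera is an equidistant fisheye: a pixel r from the principal point sees the ray r / f radians off the axis. A picture is of the moment at which its call begins: read the wrist's pose just before it. camera_params takes no time and is no camera call; for the wrist camera it gives the pose at the moment of the call.
- arm.job_done(): hands the job in; it is judged then, once.
The state is a dict: "clock": time; "joints": joint angles; "joint_vel": joint speeds; "joint_efforts": joint torques, N m; "position": TCP position; "ee_rot": TCP orientation; "contact_force": force on the tool from outside, world axes, zero at the start; "wrist_torque": the same for the moment, N m; "gripper_width": finger opening in mm; "grasp_force": force on a finger pad.
Only numpy, scipy, OpenCV 4.12 (cv2) and the standard library are available. Lean on these libraries where they do the work, as an engineer would, in place of code of your own. Each camera call takes 0.05 s, during which the arm holds its last target. There are 200 camera calls.

## Working session

There is one attempt and no reset: what is moved stays moved. The work goes in short steps, Python scripts to look and compute and a shell command to move; the robot and the scene stay as the last step left them, time stands still between calls to the robot, and variables do not carry over. Pictures are saved under pics/ and viewed, at most 14 in all, crops included, and the job is handed in when it is done.

```bash
mkdir -p pics; ls
python3 - <<'E'
from bench import arm
import cv2
for n in("scene","top"):
    im=arm.get_image(n); cv2.imwrite(f"pics/{n}0.png",im[:,:,::-1])
    print(n,arm.camera_params(n))
print(arm.camera_params("wrist"));print(arm.read_state())
E
```

```text
pics
scene {'K': array([[487.02047318,   0.        , 313.94734231],
       [  0.        , 487.02047318, 204.15239374],
       [  0.        ,   0.        ,   1.        ]]), 'position': array([1062.46713494,  185.15111539,  894.02393966]), 'orientation': array([ 0.57658606,  0.76094903, -0.24103078, -0.1743825 ])}
top {'K': array([[515.71176655,   0.        , 323.39616992],
       [  0.        , 515.71176655, 200.11161501],
       [  0.        ,   0.        ,   1.        ]]), 'position': array([ 483.5924397 ,   43.46988852, 1266.40244218]), 'orientation': array([-0.69712444,  0.71591727, -0.03040514,  0.02356913])}
{'K': array([[309.70691629,   0.        , 322.94914953],
       [  0.        , 309.70691629, 194.11986631],
       [  0.        ,   0.        ,   1.        ]]), 'position': array([ 171.81474163, -604.88700503,  373.433455  ]), 'orientation': array([0.55292904, 0.82175864, 0.114292  , 0.07693863])}
{'clock': 0.1, 'joints': array([-9.26410569e-01,  3.85509867e-01,  6.74303582e-03, -4.20418952e-04,
       -1.19398124e+00, -2.58623410e-01]), 'joint_vel': array([ 0.00208641, -0.00206745,  0.00040925,  0.0013867 ,  0.00045958,
       -0.00040318]), 'joint_efforts': array([-4.71516159e-04, -3.93319845e+01,  1.88928759e+01,  4.19796154e+00,
       -2.58668413e-03,  2.44331424e-06]), 'position': array([ 234.99571091, -578.5767265 ,  230.30727526]), 'ee_rot': array([-1.91611235e-01,  9.81470399e-01,  9.63334395e-04, -2.49986807e-04]), 'contact_force': array([-0.66253628, -0.37761842, -0.20029165]), 'wrist_torque': array([0.02432269, 0.03345068, 0.01649391]), 'grasp_force': 0.0, 'gripper_width': 85.85768587791968}
```

View pics/scene0.png

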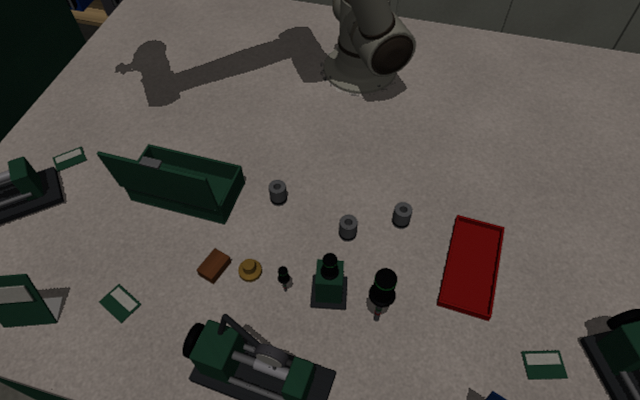

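View pics/top0.png

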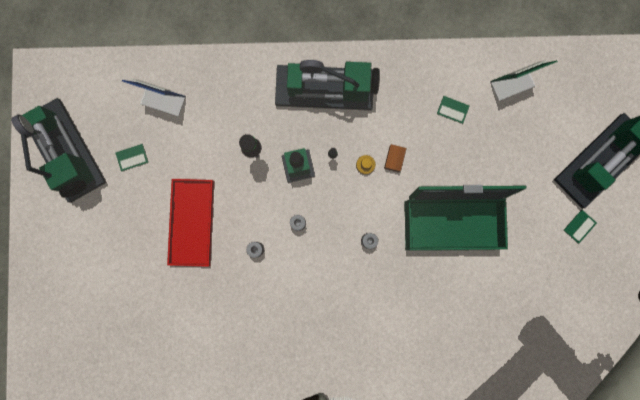

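The top view has +y on its left. It shows three sleeves at (255,250), (298,224) and (369,241). The brass master at (366,164) is in the row-3 place, so the sleeves are numbers 1, 2 and 4. The box is at (396,158), the tray at (191,223) and the case at (457,225).

Rod candidates in the top view are the big knob at (250,146), the one in the stand at (297,160) and the small one at (333,153). By the description I choose the middle one, in the stand. I'll check it in a crop.

```bash
cat > h.py <<'E'
import numpy as np, cv2
from scipy.spatial.transform import Rotation as R
from bench import arm
def ray(n,px,c=None):
    c=c or arm.camera_params(n);K=c["K"]
    u=np.array([(px[0]-K[0,2])/K[0,0],(px[1]-K[1,2])/K[1,1]])
    if n=="wrist":
        r=np.hypot(*u); s=np.sinc(r/np.pi); d=np.array([u[0]*s,u[1]*s,np.cos(r)])
    else: d=np.array([*u,1.])
    d=R.from_quat(c["orientation"]).apply(d/np.linalg.norm(d)); return c["position"],d
def onz(n,px,z,c=None):
    p,d=ray(n,px,c); return p+d*(z-p[2])/d[2]
def tri(a,b):
    A=np.zeros((3,3));B=np.zeros(3)
    for p,d in(a,b):
        M=np.eye(3)-np.outer(d,d);A+=M;B+=M@p
    return np.linalg.solve(A,B)
def proj(n,P,c=None):
    c=c or arm.camera_params(n);K=c["K"]
    q=R.from_quat(c["orientation"]).inv().apply(np.array(P,float)-c["position"])
    if n=="wrist":
        t=np.arctan2(np.hypot(q[0],q[1]),q[2]);u=q[:2]/np.hypot(q[0],q[1])*t
    else:u=q[:2]/q[2]
    return u*[K[0,0],K[1,1]]+[K[0,2],K[1,2]]
E
python3 - <<'E'
from h import *
t=cv2.imread("pics/top0.png");s=cv2.imread("pics/scene0.png")
for n,p in dict(s1=(255,249),s2=(298,223),s4=(369,240)).items(): print(n,onz("top",p,50).round(1))
for n,p in dict(tA=(173,180),tB=(214,180),tC=(211,266),tD=(168,266)).items(): print(n,onz("top",p,20).round(1))
for n,p in dict(cA=(405,250),cB=(507,249)).items(): print(n,onz("top",p,62).round(1))
print("grip",tri(ray("top",(296.5,158)),ray("scene",(330,261))))
print("stand z95",onz("top",(298,163),90),"lid edge",tri(ray("top",(415,187)),ray("scene",(214,209))),tri(ray("top",(525,187)),ray("scene",(99,153))))
a=cv2.resize(t[130:270,235:385],None,fx=4,fy=4,interpolation=2)
b=cv2.resize(s[170:325,260:415],None,fx=3.6,fy=3.6,interpolation=2)
cv2.imwrite("pics/c1.png",a);cv2.imwrite("pics/c2.png",b)
E
```

```text
s1 [465.7 193.9  50. ]
s2 [524.   91.7  50. ]
s4 [479.5 -74.3  50. ]
tA [637.3 393.4  20. ]
tB [634.7 294.2  20. ]
tC [427.6 303.6  20. ]
tD [430.4 406.3  20. ]
cA [ 454.1 -156.2   62. ]
cB [ 450.  -394.5   62. ]
grip [666.05778066  90.11581384 126.27711963]
stand z95 [660.52357638  86.95417918  90.        ] lid edge [ 595.941007   -174.19310253   87.21661863] [ 583.09486538 -397.77617072  175.22836207]
```

View pics/c1.png

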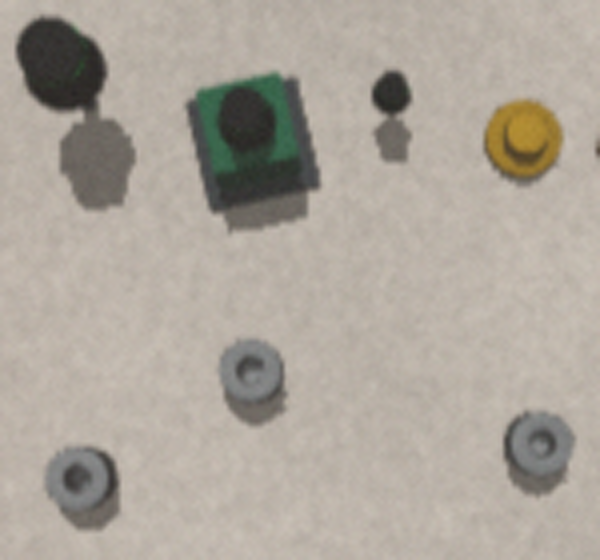

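View pics/c2.png

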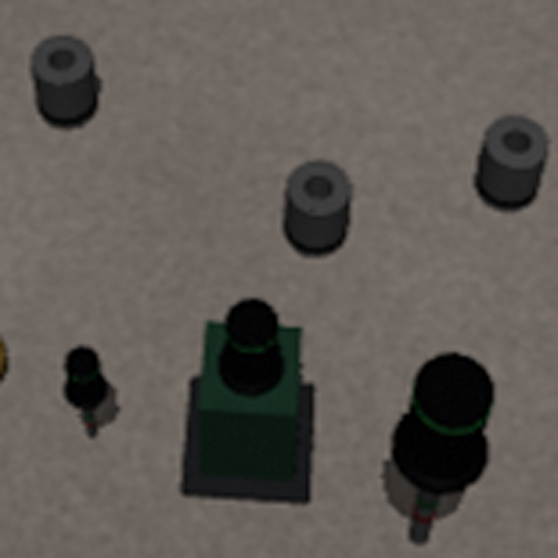

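The crops confirm the middle-sized rod is the one hanging in the stand: handle at (297,158) top, (330,260) scene. The other two lie free on the table. Next I go near it.

```bash
python3 -m handwheel '[{"x":0.114,"y":0.209,"az":-0.015},{"x":0.114,"y":0.209,"az":-0.015},{"x":0.114,"y":0.209,"az":-0.015},{"x":0.114,"y":0.209,"az":-0.015},{"x":0.114,"y":0.209,"az":-0.015},{"x":0.114,"y":0.209,"az":-0.015},{"x":0.114,"y":0.209,"az":-0.015},{"x":0.114,"y":0.209,"az":-0.015}]' 1
python3 -m handwheel '[{"x":0.114,"y":0.209,"az":-0.015},{"x":0.114,"y":0.209,"az":-0.015},{"x":0.114,"y":0.209,"az":-0.015},{"x":0.114,"y":0.209,"az":-0.015},{"x":0.114,"y":0.209,"az":-0.015},{"x":0.114,"y":0.209,"az":-0.015},{"x":0.114,"y":0.209,"az":-0.015},{"x":0.114,"y":0.209,"az":-0.015}]'
python3 - <<'E'
from h import *
for n,p in dict(cen=(297,160.75)).items(): print(onz("top",p,90),onz("top",(296.2,157.5),137),onz("scene",(330,259.4),137))
st=arm.read_state();c=arm.camera_params("wrist");print(st["position"],R.from_quat(st["ee_rot"]).as_matrix().round(3),c["position"])
im=arm.get_image("wrist")[:,:,::-1];cv2.imwrite("pics/w1.png",im)
print(proj("wrist",(666,89,137),c),proj("wrist",(465,194,50),c),proj("wrist",(524,92,50),c),proj("wrist",(479,-74,50),c))
E
```

```text
[665.80082079  89.13193554  90.        ] [665.80867952  88.907162   137.        ] [668.21436212  92.03586532 137.        ]
[ 234.99571091 -578.5767265   230.30727526] [[-0.927 -0.376 -0.001]
 [-0.376  0.927  0.002]
 [ 0.     0.002 -1.   ]] [ 171.81474163 -604.88700503  373.433455  ]
[518.14456101 462.29257832] [580.44917253 383.28593219] [544.62056729 400.76851423] [514.56239551 386.64901083]invalid input at $[0]: expected keys x, y, z, ax, ay, az
invalid input at $[0]: expected keys x, y, z, ax, ay, az
```

View pics/w1.png

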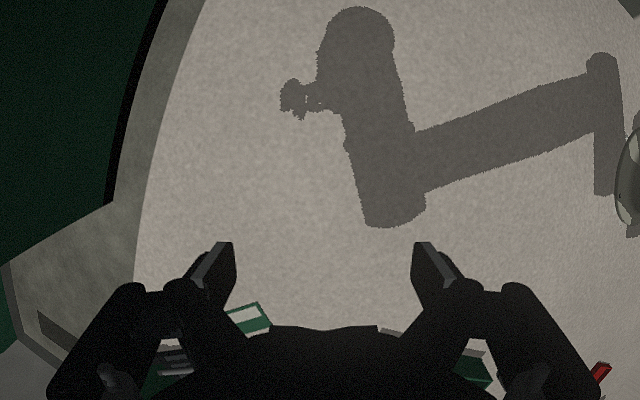

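The picture is still from the start pose (fingers at row ~250, only shadow and floor), because the rows were refused: every key is required. I'll send them again in full.

```bash
python3 -m handwheel '[{"x":0.114,"y":0.209,"z":0,"ax":0,"ay":0,"az":-0.015},{"x":0.114,"y":0.209,"z":0,"ax":0,"ay":0,"az":-0.015},{"x":0.114,"y":0.209,"z":0,"ax":0,"ay":0,"az":-0.015},{"x":0.114,"y":0.209,"z":0,"ax":0,"ay":0,"az":-0.015},{"x":0.114,"y":0.209,"z":0,"ax":0,"ay":0,"az":-0.015},{"x":0.114,"y":0.209,"z":0,"ax":0,"ay":0,"az":-0.015},{"x":0.114,"y":0.209,"z":0,"ax":0,"ay":0,"az":-0.015},{"x":0.114,"y":0.209,"z":0,"ax":0,"ay":0,"az":-0.015}]' 1
python3 -m handwheel '[{"x":0.114,"y":0.209,"z":0,"ax":0,"ay":0,"az":-0.015},{"x":0.114,"y":0.209,"z":0,"ax":0,"ay":0,"az":-0.015},{"x":0.114,"y":0.209,"z":0,"ax":0,"ay":0,"az":-0.015},{"x":0.114,"y":0.209,"z":0,"ax":0,"ay":0,"az":-0.015},{"x":0.114,"y":0.209,"z":0,"ax":0,"ay":0,"az":-0.015},{"x":0.114,"y":0.209,"z":0,"ax":0,"ay":0,"az":-0.015},{"x":0.114,"y":0.209,"z":0,"ax":0,"ay":0,"az":-0.015},{"x":0.114,"y":0.209,"z":0,"ax":0,"ay":0,"az":-0.015}]'
python3 - <<'E'
from h import *
st=arm.read_state();c=arm.camera_params("wrist");print(st["position"],R.from_quat(st["ee_rot"]).as_matrix().round(3),c["position"],c["orientation"])
im=arm.get_image("wrist")[:,:,::-1];cv2.imwrite("pics/w2.png",im)
print(proj("wrist",(666,89,137),c),proj("wrist",(465,194,50),c),proj("wrist",(524,92,50),c),proj("wrist",(479,-74,50),c))
E
```

```text
clock: 0.95
position: [418.0, -242.8, 231.3]
ee_rot: [-0.098, 0.995, 0.0, 0.0]
contact_force: [0.5, 0.1, -0.1]
gripper_width: 85.3
grasp_force: 0.0
clock: 1.75
position: [600.4, 91.7, 231.1]
ee_rot: [-0.004, 1.0, -0.0, -0.0]
contact_force: [0.3, -0.8, -0.2]
gripper_width: 85.6
grasp_force: 0.0
[600.42109633  91.67458032 231.10402154] [[-1.    -0.008 -0.   ]
 [-0.008  1.    -0.   ]
 [ 0.    -0.    -1.   ]] [532.09541551  91.06700664 374.21538008] [0.69718258 0.703494   0.09729865 0.09780394]
[319.76154081 267.52334234] [421.03947293  50.75030624] [324.53193589 100.67216885] [175.28123074  67.00409184]
```

View pics/w2.png

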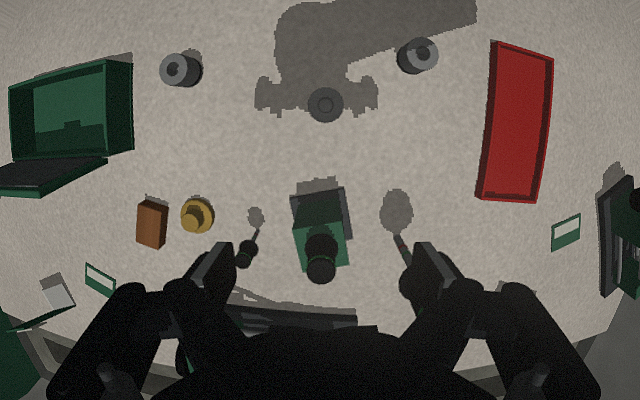

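The wrist view shows the handle top at (320,267), exactly where predicted for (666,89). The sleeves at (421,52), (325,103) and (177,69) also match within 2–3 px. I'll go down on the handle with the fingers part-open.

```bash
python3 -m handwheel '[{"x":0.164,"y":-0.007,"z":0,"ax":0,"ay":0,"az":0},{"x":0.164,"y":-0.007,"z":0,"ax":0,"ay":0,"az":0},{"x":0,"y":0,"z":-0.169,"ax":0,"ay":0,"az":0},{"x":0,"y":0,"z":-0.169,"ax":0,"ay":0,"az":0},{"x":0,"y":0,"z":-0.169,"ax":0,"ay":0,"az":0},{"x":0,"y":0,"z":-0.168,"ax":0,"ay":0,"az":0},{"x":0,"y":0,"z":0,"ax":0,"ay":0,"az":0},{"x":0,"y":0,"z":0,"ax":0,"ay":0,"az":0}]' 0.4
python3 -m handwheel '[{"x":0,"y":0,"z":0,"ax":0,"ay":0,"az":0},{"x":0,"y":0,"z":0,"ax":0,"ay":0,"az":0},{"x":0,"y":0,"z":0,"ax":0,"ay":0,"az":0},{"x":0,"y":0,"z":0,"ax":0,"ay":0,"az":0},{"x":0,"y":0,"z":0,"ax":0,"ay":0,"az":0},{"x":0,"y":0,"z":0,"ax":0,"ay":0,"az":0},{"x":0,"y":0,"z":0,"ax":0,"ay":0,"az":0},{"x":0,"y":0,"z":0,"ax":0,"ay":0,"az":0}]' -1
```

```text
clock: 2.6
position: [665.8, 86.8, 96.4]
ee_rot: [-0.005, 1.0, -0.0, -0.0]
contact_force: [0.2, -0.6, 0.9]
gripper_width: 59.3
grasp_force: 0.0
clock: 3.4
position: [667.0, 87.6, 98.9]
ee_rot: [-0.005, 1.0, 0.001, 0.002]
contact_force: [-0.2, 1.8, 7.6]
gripper_width: 24.9
grasp_force: 59.5
```

```bash
python3 -m handwheel '[{"x":0,"y":0,"z":0.05,"ax":0,"ay":0,"az":0},{"x":0,"y":0,"z":0.1,"ax":0,"ay":0,"az":0},{"x":0,"y":0,"z":0.1,"ax":0,"ay":0,"az":0},{"x":0,"y":0,"z":0.15,"ax":0,"ay":0,"az":0},{"x":0,"y":0,"z":0.15,"ax":0,"ay":0,"az":0},{"x":0,"y":0,"z":0.05,"ax":0,"ay":0,"az":0},{"x":0,"y":0,"z":0,"ax":0,"ay":0,"az":0},{"x":0,"y":0,"z":0,"ax":0,"ay":0,"az":0}]'
python3 -m handwheel '[{"x":-0.16,"y":0.06,"z":0,"ax":0,"ay":0,"az":0},{"x":-0.16,"y":0.08,"z":0,"ax":0,"ay":0,"az":0},{"x":-0.16,"y":0.08,"z":0,"ax":0,"ay":0,"az":0},{"x":-0.16,"y":0.08,"z":0,"ax":0,"ay":0,"az":0},{"x":-0.16,"y":0.08,"z":0,"ax":0,"ay":0,"az":0},{"x":-0.1,"y":0.08,"z":0,"ax":0,"ay":0,"az":0},{"x":0,"y":0.07,"z":0,"ax":0,"ay":0,"az":0},{"x":0,"y":0,"z":0,"ax":0,"ay":0,"az":0}]'
python3 - <<'E'
from h import *
st=arm.read_state();c=arm.camera_params("wrist");p=st["position"];print(p,R.from_quat(st["ee_rot"]).as_matrix().round(3))
im=arm.get_image("wrist")[:,:,::-1]
tip=proj("wrist",p-[0,0,89],c);bore=proj("wrist",(465.7,193.9,50),c);print(tip,bore)
x0,y0=250,130
cr=cv2.resize(im[y0:y0+140,x0:x0+180],None,fx=4,fy=4,interpolation=2);cv2.imwrite("pics/w3.png",cr)
E
```

```text
clock: 4.2
position: [664.4, 86.8, 214.5]
ee_rot: [-0.004, 1.0, -0.0, -0.002]
contact_force: [1.1, 0.6, -2.0]
gripper_width: 24.5
grasp_force: 59.5
clock: 5.0
position: [485.2, 194.1, 215.2]
ee_rot: [-0.006, 1.0, -0.0, -0.001]
contact_force: [0.0, 0.6, -1.4]
gripper_width: 24.6
grasp_force: 59.5
[485.19385395 194.08204524 215.15436985] [[-1.    -0.011 -0.001]
 [-0.011  1.    -0.001]
 [ 0.001 -0.001 -1.   ]]
[323.61045142 197.15866003] [323.71963495 157.19326498]
```

View pics/w3.png

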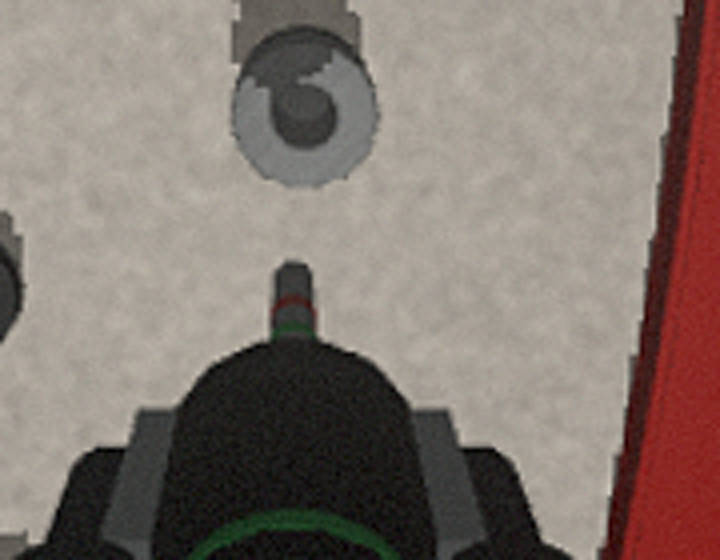

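The crop (×4, origin 250,130) shows the rod tip at (323.3,197), exactly under the TCP as predicted. The bore of sleeve 1 is at (325.8,158).

Run:
```python
from h import *
c=arm.camera_params("wrist")
print(onz("wrist",(325.8,158),50,c),onz("wrist",(323.3,197),126,c),arm.read_state()["position"])
```

```text
[466.75587347 195.28357923  50.        ] [485.3912801  193.12386735 126.        ] [485.47485275 193.38503344 215.13068777]
```

```bash
python3 -m handwheel '[{"x":-0.094,"y":0.01,"z":0,"ax":0,"ay":0,"az":0},{"x":0,"y":0,"z":-0.15,"ax":0,"ay":0,"az":0},{"x":0,"y":0,"z":-0.15,"ax":0,"ay":0,"az":0},{"x":0,"y":0,"z":-0.05,"ax":0,"ay":0,"az":0},{"x":0,"y":0,"z":-0.03,"ax":0,"ay":0,"az":0},{"x":0,"y":0,"z":-0.03,"ax":0,"ay":0,"az":0},{"x":0,"y":0,"z":-0.03,"ax":0,"ay":0,"az":0},{"x":0,"y":0,"z":-0.03,"ax":0,"ay":0,"az":0}]'
python3 -m handwheel '[{"x":0,"y":0,"z":-0.02,"ax":0,"ay":0,"az":0},{"x":0,"y":0,"z":-0.015,"ax":0,"ay":0,"az":0},{"x":0,"y":0,"z":0,"ax":0,"ay":0,"az":0},{"x":0,"y":0,"z":0,"ax":0,"ay":0,"az":0},{"x":0,"y":0,"z":0,"ax":0,"ay":0,"az":0},{"x":0,"y":0,"z":0,"ax":0,"ay":0,"az":0},{"x":0,"y":0,"z":0,"ax":0,"ay":0,"az":0},{"x":0,"y":0,"z":0,"ax":0,"ay":0,"az":0}]'
```

```text
clock: 5.85
position: [467.4, 195.3, 122.7]
ee_rot: [-0.004, 1.0, 0.001, 0.001]
contact_force: [-0.0, 0.6, -1.5]
gripper_width: 24.4
grasp_force: 59.5
clock: 6.65
position: [466.8, 195.0, 115.4]
ee_rot: [-0.004, 1.0, 0.0, 0.0]
contact_force: [-0.1, -0.0, -1.4]
gripper_width: 24.6
grasp_force: 59.5
```

```bash
python3 -m handwheel '[{"x":0,"y":0,"z":-0.01,"ax":0,"ay":0,"az":0},{"x":0,"y":0,"z":-0.01,"ax":0,"ay":0,"az":0},{"x":0,"y":0,"z":-0.01,"ax":0,"ay":0,"az":0},{"x":0,"y":0,"z":0,"ax":0,"ay":0,"az":0},{"x":0,"y":0,"z":0,"ax":0,"ay":0,"az":0},{"x":0,"y":0,"z":0,"ax":0,"ay":0,"az":0},{"x":0,"y":0,"z":0,"ax":0,"ay":0,"az":0},{"x":0,"y":0,"z":0,"ax":0,"ay":0,"az":0}]'
```

```text
clock: 7.45
position: [466.8, 195.0, 109.4]
ee_rot: [-0.004, 1.0, 0.0, 0.0]
contact_force: [-0.8, 0.1, -2.0]
gripper_width: 24.7
grasp_force: 59.5
```

No contact 4 mm below the short floor, so it is likely a full bore. I'll go on to the bottom.

```bash
python3 -m handwheel '[{"x":0,"y":0,"z":-0.02,"ax":0,"ay":0,"az":0},{"x":0,"y":0,"z":-0.015,"ax":0,"ay":0,"az":0},{"x":0,"y":0,"z":-0.01,"ax":0,"ay":0,"az":0},{"x":0,"y":0,"z":-0.01,"ax":0,"ay":0,"az":0},{"x":0,"y":0,"z":-0.005,"ax":0,"ay":0,"az":0},{"x":0,"y":0,"z":0,"ax":0,"ay":0,"az":0},{"x":0,"y":0,"z":0,"ax":0,"ay":0,"az":0},{"x":0,"y":0,"z":0,"ax":0,"ay":0,"az":0}]'
```

```text
clock: 8.25
position: [467.1, 195.0, 98.8]
ee_rot: [-0.005, 1.0, -0.0, 0.0]
contact_force: [-1.9, -0.1, 8.0]
gripper_width: 24.6
grasp_force: 60.7
```

Full bore for sleeve 1: floor met at TCP z 98.8. Now sleeve 2.

```bash
python3 -m handwheel '[{"x":0,"y":0,"z":0,"ax":0,"ay":0,"az":0},{"x":0,"y":0,"z":0,"ax":0,"ay":0,"az":0},{"x":0,"y":0,"z":0,"ax":0,"ay":0,"az":0},{"x":0,"y":0,"z":0.05,"ax":0,"ay":0,"az":0},{"x":0,"y":0,"z":0.15,"ax":0,"ay":0,"az":0},{"x":0,"y":0,"z":0.2,"ax":0,"ay":0,"az":0},{"x":0,"y":0,"z":0.1,"ax":0,"ay":0,"az":0},{"x":0,"y":0,"z":0,"ax":0,"ay":0,"az":0}]'
python3 -m handwheel '[{"x":0.07,"y":-0.1,"z":0,"ax":0,"ay":0,"az":0},{"x":0.1,"y":-0.1,"z":0,"ax":0,"ay":0,"az":0},{"x":0.1,"y":-0.15,"z":0,"ax":0,"ay":0,"az":0},{"x":0.1,"y":-0.1,"z":0,"ax":0,"ay":0,"az":0},{"x":0,"y":-0.06,"z":0,"ax":0,"ay":0,"az":0},{"x":0,"y":0,"z":0,"ax":0,"ay":0,"az":0},{"x":0,"y":0,"z":0,"ax":0,"ay":0,"az":0},{"x":0,"y":0,"z":0,"ax":0,"ay":0,"az":0}]'
cat > look.py <<'E'
from h import *
import sys
def bores(zs=50,name=None):
    "grey sleeve tops: bore centre by dark hole in bright ring"
    c=arm.camera_params("wrist");p=arm.read_state()["position"]
    im=arm.get_image("wrist")[:,:,::-1].copy()
    if name: cv2.imwrite(f"pics/{name}.png",im)
    return im,c,p
if __name__=="__main__":
    im,c,p=bores(name=sys.argv[1]);t=proj("wrist",p-[0,0,89],c);print(p,"tip px",t)
    x0,y0=250,110
    cv2.imwrite(f"pics/{sys.argv[1]}c.png",cv2.resize(im[y0:y0+150,x0:x0+180],None,fx=4,fy=4,interpolation=2))
    for P in sys.argv[2:]:
        q=proj("wrist",[*map(float,P.split(",")),50],c);print(P,q)
E
python3 look.py w4 524.5,92.5
```

```text
clock: 9.05
position: [468.6, 196.2, 201.1]
ee_rot: [-0.005, 1.0, 0.002, 0.003]
contact_force: [-0.1, 0.3, -2.0]
gripper_width: 24.8
grasp_force: 59.6
clock: 9.85
position: [540.2, 93.6, 197.1]
ee_rot: [-0.005, 1.0, 0.0, -0.0]
contact_force: [0.1, 0.1, -0.6]
gripper_width: 24.8
grasp_force: 59.5
[540.19183267  93.59187282 197.06531044] tip px [323.49631362 197.0697421 ]
524.5,92.5 [322.53086539 163.97032352]
```

View pics/w4c.png

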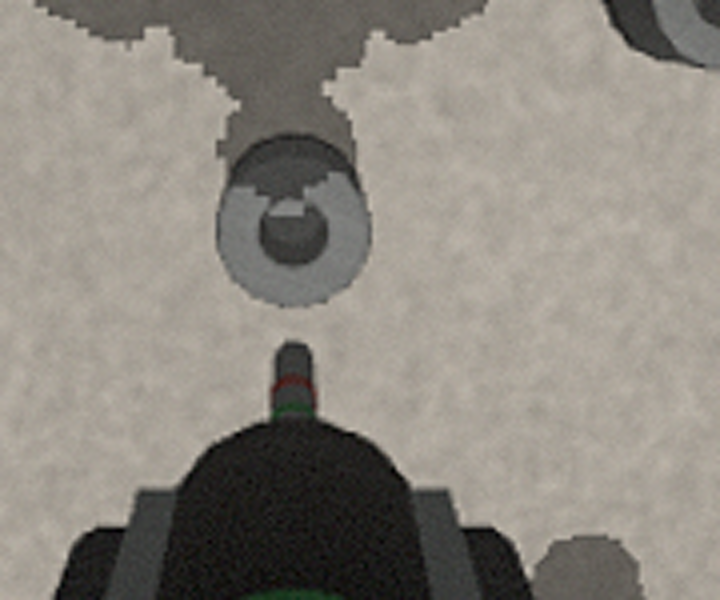

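The bore of sleeve 2 is at crop (293,230), which is full (323.3,167.5). The tip is straight below it at (323.3,197).

```bash
python3 -c "
from h import *
print(onz('wrist',(323.3,167.5),50),arm.read_state()['position'])"
```

```text
[528.11355414  93.40727477  50.        ] [540.30831338  93.73115849 197.22307875]
```

```bash
python3 -m handwheel '[{"x":-0.063,"y":-0.001,"z":0,"ax":0,"ay":0,"az":0},{"x":0,"y":0,"z":-0.12,"ax":0,"ay":0,"az":0},{"x":0,"y":0,"z":-0.12,"ax":0,"ay":0,"az":0},{"x":0,"y":0,"z":-0.05,"ax":0,"ay":0,"az":0},{"x":0,"y":0,"z":-0.03,"ax":0,"ay":0,"az":0},{"x":0,"y":0,"z":-0.03,"ax":0,"ay":0,"az":0},{"x":0,"y":0,"z":-0.025,"ax":0,"ay":0,"az":0},{"x":0,"y":0,"z":-0.02,"ax":0,"ay":0,"az":0}]'
python3 -m handwheel '[{"x":0,"y":0,"z":-0.01,"ax":0,"ay":0,"az":0},{"x":0,"y":0,"z":-0.01,"ax":0,"ay":0,"az":0},{"x":0,"y":0,"z":-0.01,"ax":0,"ay":0,"az":0},{"x":0,"y":0,"z":0,"ax":0,"ay":0,"az":0},{"x":0,"y":0,"z":0,"ax":0,"ay":0,"az":0},{"x":0,"y":0,"z":0,"ax":0,"ay":0,"az":0},{"x":0,"y":0,"z":0,"ax":0,"ay":0,"az":0},{"x":0,"y":0,"z":0,"ax":0,"ay":0,"az":0}]'
```

```text
clock: 10.7
position: [528.5, 92.9, 118.5]
ee_rot: [-0.004, 1.0, 0.0, 0.0]
contact_force: [0.2, -0.4, -1.1]
gripper_width: 24.7
grasp_force: 59.5
clock: 11.5
position: [528.6, 92.9, 112.9]
ee_rot: [-0.005, 1.0, 0.0, 0.001]
contact_force: [-0.9, 0.2, 5.4]
gripper_width: 24.9
grasp_force: 60.1
```

Sleeve 2 is short: the floor was met at tip height 24 mm. Now the third sleeve in the row (no. 4).

```bash
python3 -m handwheel '[{"x":0,"y":0,"z":0,"ax":0,"ay":0,"az":0},{"x":0,"y":0,"z":0,"ax":0,"ay":0,"az":0},{"x":0,"y":0,"z":0.05,"ax":0,"ay":0,"az":0},{"x":0,"y":0,"z":0.15,"ax":0,"ay":0,"az":0},{"x":0,"y":0,"z":0.15,"ax":0,"ay":0,"az":0},{"x":0,"y":0,"z":0.08,"ax":0,"ay":0,"az":0},{"x":0,"y":0,"z":0,"ax":0,"ay":0,"az":0},{"x":0,"y":-0.05,"z":0,"ax":0,"ay":0,"az":0}]'
python3 -m handwheel '[{"x":-0.03,"y":-0.15,"z":0,"ax":0,"ay":0,"az":0},{"x":-0.03,"y":-0.15,"z":0,"ax":0,"ay":0,"az":0},{"x":-0.03,"y":-0.15,"z":0,"ax":0,"ay":0,"az":0},{"x":-0.03,"y":-0.15,"z":0,"ax":0,"ay":0,"az":0},{"x":-0.03,"y":-0.15,"z":0,"ax":0,"ay":0,"az":0},{"x":-0.01,"y":-0.03,"z":0,"ax":0,"ay":0,"az":0},{"x":0,"y":0,"z":0,"ax":0,"ay":0,"az":0},{"x":0,"y":0,"z":0,"ax":0,"ay":0,"az":0}]'
python3 look.py w5 482,-73
```

```text
clock: 12.3
position: [527.6, 83.1, 197.4]
ee_rot: [-0.005, 1.0, 0.0, -0.001]
contact_force: [-0.5, 0.3, -2.1]
gripper_width: 24.8
grasp_force: 59.5
clock: 13.1
position: [495.9, -73.1, 197.4]
ee_rot: [-0.004, 1.0, 0.0, -0.001]
contact_force: [0.5, -0.4, -1.7]
gripper_width: 24.8
grasp_force: 59.6
[495.90159268 -73.05578406 197.44790327] tip px [323.47947533 197.13043   ]
482,-73 [323.6837335  165.86467759]
```

View pics/w5.png

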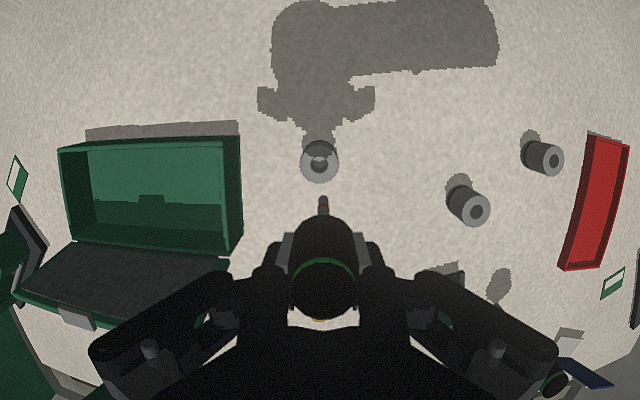

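The wrist view shows sleeve 4's ring at about (319,163) and the rod tip at (323,198). The case, with its open lid, is at lower left, and the other sleeves are at (556,160) and (477,211). I'll measure the rings by mask.

```bash
cat >> h.py <<'E'
def dark_bore(im,u,v,r=14):
    "centre of the whole grey+bore top disc near (u,v): bright grey ring contour"
    g=cv2.cvtColor(im,cv2.COLOR_BGR2GRAY).astype(int);sp=im.max(2).astype(int)-im.min(2)
    return g,sp
E
python3 - <<'E'
from h import *
im=cv2.imread("pics/w5.png")
p=im[140:186,296:342].astype(int)
for r in range(0,46,3): print(" ".join("%3d"%x for x in p[r,::2].mean(1)))
print(im[160,345],im[163,303])
c=arm.camera_params("wrist")
for q in((466.8,195.2,50),(528,93,50)):print(proj("wrist",q,c))
E
```

```text
182 175 179  97 101 107 108 109 113 116  79  51  31  62 108 113 112 107 106  99 186 182 181
188 186 197 101 110 110 111  63  61  70  60  64  66  65  64  66  52  93 110 135 184 183 183
183 184 188  99 113  64  65  64  72  77  81  87  87  80  76  69  60  65  37 172 188 178 180
185 184 187 180  78  66  76  86  75  81  76  83  80  81  81  81  84  71  60  67 129 184 181
188 185 186 164 113  73  77  84  85  81  76  78  75  81  81  82  83  77 142  97  83 186 177
187 185 185  86 138 141 111  77  77  77  69  72  70  75  78  76 106 115 133 135  78 180 184
179 184 116 134 138 140 138 147 110 148 150 145 148 145 122 141 143 138 140 140 127 144 187
179 186 115 133 135 143 143 131  63  74  71 121 118  75  81  59 139 141 137 135 135 130 189
186 181 126 136 137 134 138  80  67  79  84  86  83  83  81  63 119 142 144 139 142 128 189
190 187 120 135 134 135 137 124  56  67  69  77  81  66  61  54 133 140 135 137 141 119 193
185 175 129 131 133 131 140 144 110  61  62  65  61  60  69 131 138 140 140 140 125 178 182
183 182 185 148 137 133 137 136 138 140 123 107 111 130 136 139 139 137 139 135 154 190 184
194 197 187 184 141 123 137 135 135 140 137 137 137 137 135 136 137 136 129 153 193 194 191
192 191 190 188 188 156 125 130 136 137 135 141 140 138 138 137 137 128 185 190 191 200 195
182 180 188 187 186 184 186 186 170 147 128 128 131 135 149 176 184 181 185 185 187 187 184
179 181 179 188 182 190 187 181 183 183 183 184 183 184 189 186 185 178 181 181 194 197 183
[175 187 197] [130 133 133]
[553.19556211 160.50398937]
[476.10557263 211.30650965]
```

```bash
python3 -c "
from h import *
print(onz('wrist',(319.2,163.7),50)-arm.read_state()['position'])"
```

```text
[ -15.85695839   -4.26196736 -147.69511128]
```

```bash
python3 -m handwheel '[{"x":-0.078,"y":-0.02,"z":0,"ax":0,"ay":0,"az":0},{"x":0,"y":0,"z":-0.12,"ax":0,"ay":0,"az":0},{"x":0,"y":0,"z":-0.12,"ax":0,"ay":0,"az":0},{"x":0,"y":0,"z":-0.05,"ax":0,"ay":0,"az":0},{"x":0,"y":0,"z":-0.03,"ax":0,"ay":0,"az":0},{"x":0,"y":0,"z":-0.03,"ax":0,"ay":0,"az":0},{"x":0,"y":0,"z":-0.025,"ax":0,"ay":0,"az":0},{"x":0,"y":0,"z":-0.02,"ax":0,"ay":0,"az":0}]'
python3 -m handwheel '[{"x":0,"y":0,"z":-0.01,"ax":0,"ay":0,"az":0},{"x":0,"y":0,"z":-0.01,"ax":0,"ay":0,"az":0},{"x":0,"y":0,"z":-0.01,"ax":0,"ay":0,"az":0},{"x":0,"y":0,"z":0,"ax":0,"ay":0,"az":0},{"x":0,"y":0,"z":0,"ax":0,"ay":0,"az":0},{"x":0,"y":0,"z":0,"ax":0,"ay":0,"az":0},{"x":0,"y":0,"z":0,"ax":0,"ay":0,"az":0},{"x":0,"y":0,"z":0,"ax":0,"ay":0,"az":0}]'
```

```text
clock: 13.95
position: [481.0, -77.1, 119.4]
ee_rot: [-0.005, 1.0, 0.0, 0.001]
contact_force: [0.1, 0.2, -1.4]
gripper_width: 24.6
grasp_force: 59.6
clock: 14.75
position: [480.6, -77.2, 113.4]
ee_rot: [-0.004, 1.0, 0.0, 0.0]
contact_force: [-0.1, 1.3, -1.7]
gripper_width: 24.7
grasp_force: 59.6
```

```bash
python3 -m handwheel '[{"x":0,"y":0,"z":-0.01,"ax":0,"ay":0,"az":0},{"x":0,"y":0,"z":-0.01,"ax":0,"ay":0,"az":0},{"x":0,"y":0,"z":0,"ax":0,"ay":0,"az":0},{"x":0,"y":0,"z":0,"ax":0,"ay":0,"az":0},{"x":0,"y":0,"z":0,"ax":0,"ay":0,"az":0},{"x":0,"y":0,"z":0,"ax":0,"ay":0,"az":0},{"x":0,"y":0,"z":0,"ax":0,"ay":0,"az":0},{"x":0,"y":0,"z":0,"ax":0,"ay":0,"az":0}]'
```

```text
clock: 15.55
position: [481.9, -77.4, 112.6]
ee_rot: [-0.005, 1.0, -0.001, 0.002]
contact_force: [-4.2, 1.7, 17.6]
gripper_width: 24.6
grasp_force: 61.6
```

Sleeve 4 is short too (firm floor at 24 mm). The rod goes back to its stand.

```bash
python3 -m handwheel '[{"x":0,"y":0,"z":0.01,"ax":0,"ay":0,"az":0},{"x":0,"y":0,"z":0,"ax":0,"ay":0,"az":0},{"x":0,"y":0,"z":0.08,"ax":0,"ay":0,"az":0},{"x":0,"y":0,"z":0.15,"ax":0,"ay":0,"az":0},{"x":0,"y":0,"z":0.15,"ax":0,"ay":0,"az":0},{"x":0,"y":0,"z":0.15,"ax":0,"ay":0,"az":0},{"x":0,"y":0,"z":0,"ax":0,"ay":0,"az":0},{"x":0.02,"y":0.02,"z":0,"ax":0,"ay":0,"az":0}]'
python3 -m handwheel '[{"x":0.15,"y":0.138,"z":0,"ax":0,"ay":0,"az":0},{"x":0.15,"y":0.138,"z":0,"ax":0,"ay":0,"az":0},{"x":0.15,"y":0.138,"z":0,"ax":0,"ay":0,"az":0},{"x":0.15,"y":0.138,"z":0,"ax":0,"ay":0,"az":0},{"x":0.15,"y":0.138,"z":0,"ax":0,"ay":0,"az":0},{"x":0.1,"y":0.1,"z":0,"ax":0,"ay":0,"az":0},{"x":0,"y":0,"z":0,"ax":0,"ay":0,"az":0},{"x":0,"y":0,"z":0,"ax":0,"ay":0,"az":0}]'
python3 - <<'E'
from h import *
import look
im,c,p=look.bores(name="w6");print(p,proj("wrist",p-[0,0,89],c),proj("wrist",(666,88.5,90),c))
for r in range(130,215,4): print(r," ".join("%3d/%3d"%(im[r,x,1],im[r,x,2]) for x in range(280,370,6)))
E
```

```text
clock: 16.35
position: [484.2, -73.2, 217.2]
ee_rot: [-0.004, 1.0, 0.0, 0.0]
contact_force: [0.2, 0.2, -1.6]
gripper_width: 24.5
grasp_force: 59.6
clock: 17.15
position: [653.8, 85.2, 214.1]
ee_rot: [-0.005, 1.0, -0.001, -0.003]
contact_force: [-0.4, -0.5, -2.2]
gripper_width: 24.7
grasp_force: 59.6
[653.83192001  85.24440116 214.13128347] [323.65920808 197.53597135] [327.16150472 199.6426204 ]
130 171/177 170/172 170/175 167/174 178/187 100/104  98/103 100/103 131/137 176/182 178/186 168/175 173/180 182/189 169/175
134 178/183 172/180 168/173 169/177 177/184 169/179 119/126  94/100 167/177 183/190 175/183 166/174 168/174 175/183 172/178
138 172/180 168/172 173/182 173/179 169/177 178/184 124/131  92/ 96  95/ 98  95/100  99/101 170/176 163/171 172/179 174/180
142 173/181 179/185 169/176 179/188 132/136  96/101  97/ 98 106/110 109/114 109/113 101/101 184/193 171/177 175/183 174/180
146 170/178 176/179 170/177 176/182  96/ 99 101/106 101/102 103/107 102/110 102/105 101/104 103/106 183/192 171/175 176/185
150 167/173 178/182 171/178 176/183 105/109 100/107  94/103 104/107  92/ 96  62/ 6
[... 1325 characters left out ...]
  99/ 63  96/ 57  81/ 51  69/ 44  82/ 54  99/ 62  98/ 57 102/ 61  78/ 76 164/170
198 173/179 174/182 179/187 176/182  94/ 56  97/ 60 102/ 62  61/ 60  52/ 44  48/ 33 100/ 64  98/ 61 102/ 63  70/ 68 163/169
202 179/188 166/173 175/182 165/173  94/ 57 100/ 66 100/ 55  59/ 55  53/ 44  44/ 37  85/ 50 101/ 64 102/ 64  75/ 74 177/182
206 173/181 163/171 171/179 165/173  95/ 57  97/ 57  99/ 59  52/ 64  42/ 55  42/ 30  99/ 62  99/ 60  97/ 62 178/190 175/182
210 174/181 174/182 167/175 167/175  93/ 58  96/ 58 105/ 58  58/ 46  55/ 68  71/ 48 101/ 58  97/ 59  96/ 57 136/125 165/172
214 176/183 169/177 168/173 166/173  90/ 50  96/ 58  90/ 56  48/ 50  47/ 35 101/ 60  97/ 59  99/ 61 100/ 61 117/100 174/181
```

```bash
python3 -c "
import cv2
im=cv2.imread('pics/w6.png');cv2.imwrite('pics/w6c.png',cv2.resize(im[140:240,280:380],None,fx=6,fy=6,interpolation=2))"
```

```text
(no output)
```

View pics/w6c.png

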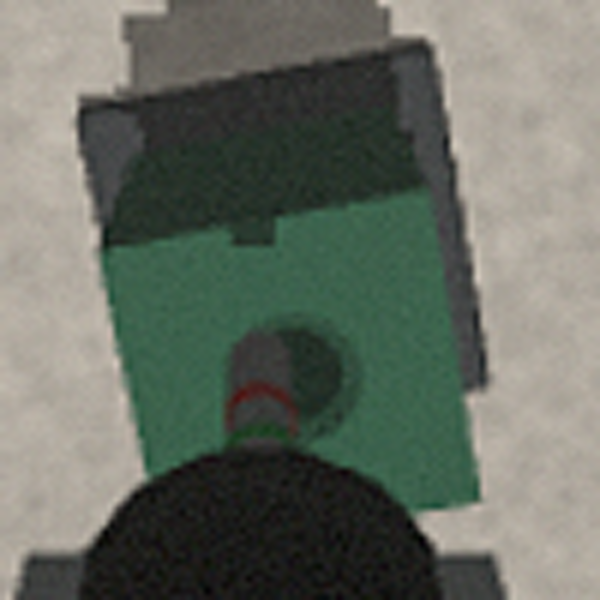

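The crop (×6, origin 280,140) shows the hole's chamfer centred at (298,377), which is full (329.7,202.8). The tip is at (323.7,196.5).

```bash
python3 -c "
from h import *
print(onz('wrist',(329.7,202.8),90),arm.read_state()['position'])"
```

```text
[669.14623332  90.25668846  90.        ] [653.61811792  84.59691726 215.02481385]
```

```bash
python3 -m handwheel '[{"x":0.072,"y":0.026,"z":0,"ax":0,"ay":0,"az":0},{"x":0,"y":0,"z":0,"ax":0,"ay":0,"az":0},{"x":0,"y":0,"z":-0.1,"ax":0,"ay":0,"az":0},{"x":0,"y":0,"z":-0.04,"ax":0,"ay":0,"az":0},{"x":0,"y":0,"z":-0.03,"ax":0,"ay":0,"az":0},{"x":0,"y":0,"z":-0.03,"ax":0,"ay":0,"az":0},{"x":0,"y":0,"z":-0.03,"ax":0,"ay":0,"az":0},{"x":0,"y":0,"z":0,"ax":0,"ay":0,"az":0}]'
```

```text
clock: 18.0
position: [668.5, 89.8, 170.5]
ee_rot: [-0.004, 1.0, -0.0, -0.001]
contact_force: [-0.3, 0.1, -1.9]
gripper_width: 24.6
grasp_force: 59.6
```

```bash
python3 -m handwheel '[{"x":0,"y":0,"z":-0.07,"ax":0,"ay":0,"az":0},{"x":0,"y":0,"z":-0.07,"ax":0,"ay":0,"az":0},{"x":0,"y":0,"z":-0.07,"ax":0,"ay":0,"az":0},{"x":0,"y":0,"z":-0.07,"ax":0,"ay":0,"az":0},{"x":0,"y":0,"z":-0.04,"ax":0,"ay":0,"az":0},{"x":0,"y":0,"z":-0.02,"ax":0,"ay":0,"az":0},{"x":0,"y":0,"z":0,"ax":0,"ay":0,"az":0},{"x":0,"y":0,"z":0,"ax":0,"ay":0,"az":0}]'
```

```text
clock: 18.8
position: [669.5, 90.1, 103.8]
ee_rot: [-0.005, 1.0, 0.0, 0.001]
contact_force: [-0.2, -0.3, -1.1]
gripper_width: 25.0
grasp_force: 59.6
```

```bash
python3 -m handwheel '[{"x":0,"y":0,"z":-0.015,"ax":0,"ay":0,"az":0},{"x":0,"y":0,"z":-0.008,"ax":0,"ay":0,"az":0},{"x":0,"y":0,"z":0,"ax":0,"ay":0,"az":0},{"x":0,"y":0,"z":0,"ax":0,"ay":0,"az":0},{"x":0,"y":0,"z":0,"ax":0,"ay":0,"az":0},{"x":0,"y":0,"z":0,"ax":0,"ay":0,"az":0},{"x":0,"y":0,"z":0,"ax":0,"ay":0,"az":0},{"x":0,"y":0,"z":0,"ax":0,"ay":0,"az":0}]'
python3 -m handwheel '[{"x":0,"y":0,"z":0,"ax":0,"ay":0,"az":0},{"x":0,"y":0,"z":0,"ax":0,"ay":0,"az":0},{"x":0,"y":0,"z":0,"ax":0,"ay":0,"az":0},{"x":0,"y":0,"z":0,"ax":0,"ay":0,"az":0},{"x":0,"y":0,"z":0.1,"ax":0,"ay":0,"az":0},{"x":0,"y":0,"z":0.2,"ax":0,"ay":0,"az":0},{"x":0,"y":0,"z":0.2,"ax":0,"ay":0,"az":0},{"x":0,"y":0,"z":0.2,"ax":0,"ay":0,"az":0}]' 0.4
python3 -m handwheel '[{"x":-0.22,"y":-0.08,"z":0,"ax":0,"ay":0,"az":0},{"x":-0.22,"y":-0.08,"z":0,"ax":0,"ay":0,"az":0},{"x":-0.22,"y":-0.08,"z":0,"ax":0,"ay":0,"az":0},{"x":-0.12,"y":-0.05,"z":0,"ax":0,"ay":0,"az":0},{"x":0,"y":0,"z":0,"ax":0,"ay":0,"az":0},{"x":0,"y":0,"z":0,"ax":0,"ay":0,"az":0},{"x":0,"y":0,"z":0,"ax":0,"ay":0,"az":0},{"x":0,"y":0,"z":0,"ax":0,"ay":0,"az":0}]' 1
python3 - <<'E'
from h import *
p=arm.read_state()["position"];c=arm.camera_params("wrist");im=arm.get_image("wrist")[:,:,::-1];cv2.imwrite("pics/w7.png",im)
cv2.imwrite("pics/top7.png",arm.get_image("top")[:,:,::-1]);cv2.imwrite("pics/scene7.png",arm.get_image("scene")[:,:,::-1])
print(p)
for q in((466.8,195.2,50),(528,93,50),(481,-77,50)):print(proj("wrist",q,c))
E
```

```text
clock: 19.6
position: [669.2, 90.0, 99.0]
ee_rot: [-0.004, 1.0, 0.0, 0.0]
contact_force: [-0.2, -0.2, 1.0]
gripper_width: 24.7
grasp_force: 59.8
clock: 20.4
position: [668.8, 89.9, 240.2]
ee_rot: [-0.004, 1.0, -0.0, -0.0]
contact_force: [0.9, 0.5, 0.4]
gripper_width: 59.8
grasp_force: 0.0
clock: 21.2
position: [513.8, 32.4, 238.3]
ee_rot: [-0.004, 1.0, -0.0, -0.0]
contact_force: [0.3, -0.1, 0.3]
gripper_width: 85.5
grasp_force: 0.0
[513.8388742   32.35002312 238.33819601]
[465.99541948 134.2961705 ]
[377.82456365 184.53333636]
[225.14282846 142.19978027]
```

View pics/w7.png

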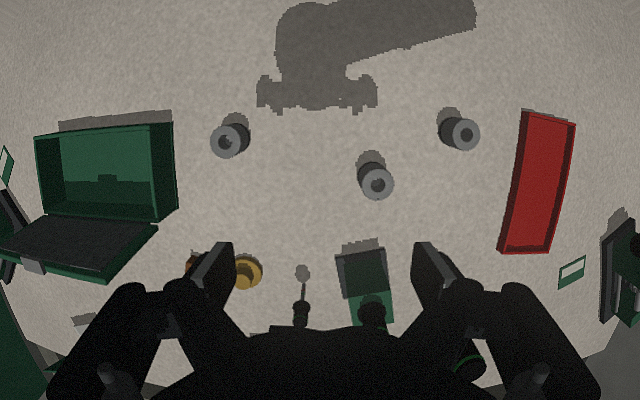

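The wrist view shows the sleeves at (466,135), (377,184) and (226,141), all as predicted and not knocked. The rod is in its stand. Case rim corners are (34,136) and (172,122); tray rim corners are (526,110), (576,124), (549,254) and (498,249).

Run:
```python
from h import *
for p in((526,110),(576,124),(549,254),(498,249)): print("tray",p,onz("wrist",p,20).round(0),)
for p in((34,136),(172,122),(178,209),(152,222)): print("case",p,onz("wrist",p,62).round(0))
for p in((173,180),(214,180),(211,266),(168,266)):print("tray top",onz("top",p,20).round(0))
for p in((405,250),(507,249),(412,187),(525,187)):print("case top",onz("top",p,62).round(0),onz("top",p,182).round(0))
for p in((243,179),(220,221),(132,199),(162,146)):print("case scene",onz("scene",p,62).round(0))
```

```text
tray (526, 110) [428. 303.  20.]
tray (576, 124) [435. 408.  20.]
tray (549, 254) [645. 399.  20.]
tray (498, 249) [628. 288.  20.]
case (34, 136) [ 451. -394.   62.]
case (172, 122) [ 454. -137.   62.]
case (178, 209) [ 556. -139.   62.]
case (152, 222) [ 574. -179.   62.]
tray top [637. 393.  20.]
tray top [635. 294.  20.]
tray top [428. 304.  20.]
tray top [430. 406.  20.]
case top [ 454. -156.   62.] [ 457. -136.  182.]
case top [ 450. -394.   62.] [ 453. -351.  182.]
case top [ 601. -178.   62.] [ 589. -156.  182.]
case top [ 594. -445.   62.] [ 583. -396.  182.]
case scene [ 490. -148.   62.]
case scene [ 604. -155.   62.]
case scene [ 602. -355.   62.]
case scene [ 451. -360.   62.]
```

```bash
python3 -m handwheel '[{"x":-0.059,"y":0.204,"z":0,"ax":0,"ay":0,"az":0},{"x":-0.059,"y":0.204,"z":0,"ax":0,"ay":0,"az":0},{"x":-0.059,"y":0.204,"z":0,"ax":0,"ay":0,"az":0},{"x":-0.058,"y":0.203,"z":0,"ax":0,"ay":0,"az":0},{"x":0,"y":0,"z":-0.15,"ax":0,"ay":0,"az":0},{"x":0,"y":0,"z":-0.2,"ax":0,"ay":0,"az":0},{"x":0,"y":0,"z":-0.2,"ax":0,"ay":0,"az":0},{"x":0,"y":0,"z":0,"ax":0,"ay":0,"az":0}]' 0.6
python3 - <<'E'
from h import *
p=arm.read_state()["position"];c=arm.camera_params("wrist");im=arm.get_image("wrist")[:,:,::-1];cv2.imwrite("pics/w8.png",im);cv2.imwrite("pics/top8.png",arm.get_image("top")[:,:,::-1])
print(p,proj("wrist",(466.8,195.2,50),c))
g=im.astype(int);m=((g.max(2)-g.min(2)<12)&(g.mean(2)>115)&(g.mean(2)<155)).astype(np.uint8)
n,l,s,ce=cv2.connectedComponentsWithStats(cv2.morphologyEx(m,cv2.MORPH_OPEN,np.ones((3,3))))
for i in range(1,n):
    if s[i,4]>100:print(s[i],ce[i])
E
```

```text
clock: 22.15
position: [462.8, 192.9, 123.7]
ee_rot: [-0.004, 1.0, -0.004, -0.005]
contact_force: [-1.2, -1.0, 0.2]
gripper_width: 68.6
grasp_force: 0.0
[462.76379361 192.92742421 123.69918234] [327.24122145 209.16056503]
[ 21 356  20  18 157] [ 30.18471338 365.22292994]
```

```bash
python3 -m handwheel '[{"x":0,"y":0,"z":0,"ax":0,"ay":0,"az":0},{"x":0.01,"y":0.006,"z":-0.1,"ax":0,"ay":0,"az":0},{"x":0,"y":0,"z":-0.15,"ax":0,"ay":0,"az":0},{"x":0,"y":0,"z":-0.1,"ax":0,"ay":0,"az":0},{"x":0,"y":0,"z":-0.09,"ax":0,"ay":0,"az":0},{"x":0,"y":0,"z":-0.05,"ax":0,"ay":0,"az":0},{"x":0,"y":0,"z":0,"ax":0,"ay":0,"az":0},{"x":0,"y":0,"z":0,"ax":0,"ay":0,"az":0}]'
```

```text
clock: 23.05
position: [469.0, 196.8, 32.0]
ee_rot: [-0.005, 1.0, 0.001, 0.001]
contact_force: [-0.5, 0.3, 0.0]
gripper_width: 68.3
grasp_force: 0.0
```

```bash
python3 -m handwheel '[{"x":-0.01,"y":-0.006,"z":-0.03,"ax":0,"ay":0,"az":0},{"x":0,"y":0,"z":-0.03,"ax":0,"ay":0,"az":0},{"x":0,"y":0,"z":0,"ax":0,"ay":0,"az":0},{"x":0,"y":0,"z":0,"ax":0,"ay":0,"az":0},{"x":0,"y":0,"z":0,"ax":0,"ay":0,"az":0},{"x":0,"y":0,"z":0,"ax":0,"ay":0,"az":0},{"x":0,"y":0,"z":0,"ax":0,"ay":0,"az":0},{"x":0,"y":0,"z":0,"ax":0,"ay":0,"az":0}]'
python3 -m handwheel '[{"x":0,"y":0,"z":0,"ax":0,"ay":0,"az":0},{"x":0,"y":0,"z":0,"ax":0,"ay":0,"az":0},{"x":0,"y":0,"z":0,"ax":0,"ay":0,"az":0},{"x":0,"y":0,"z":0,"ax":0,"ay":0,"az":0},{"x":0,"y":0,"z":0,"ax":0,"ay":0,"az":0},{"x":0,"y":0,"z":0.1,"ax":0,"ay":0,"az":0},{"x":0,"y":0,"z":0.15,"ax":0,"ay":0,"az":0},{"x":0,"y":0,"z":0.15,"ax":0,"ay":0,"az":0}]' -1
```

```text
clock: 23.85
position: [466.1, 195.0, 18.8]
ee_rot: [-0.004, 1.0, 0.0, 0.0]
contact_force: [0.4, -0.0, 0.8]
gripper_width: 68.5
grasp_force: 0.0
clock: 24.65
position: [464.8, 194.0, 98.2]
ee_rot: [-0.004, 1.0, -0.001, -0.002]
contact_force: [-0.0, 0.7, -2.3]
gripper_width: 37.0
grasp_force: 60.6
```

Sleeve 1 is held (37 mm). Carry it toward the case and look.

```bash
python3 -m handwheel '[{"x":0.02,"y":-0.1,"z":0.15,"ax":0,"ay":0,"az":0},{"x":0.02,"y":-0.2,"z":0.15,"ax":0,"ay":0,"az":0},{"x":0.02,"y":-0.24,"z":0.05,"ax":0,"ay":0,"az":0},{"x":0.02,"y":-0.24,"z":0,"ax":0,"ay":0,"az":0},{"x":0.02,"y":-0.24,"z":0,"ax":0,"ay":0,"az":0},{"x":0.02,"y":-0.24,"z":0,"ax":0,"ay":0,"az":0},{"x":0.02,"y":-0.24,"z":0,"ax":0,"ay":0,"az":0},{"x":0.02,"y":-0.24,"z":0,"ax":0,"ay":0,"az":0}]'
python3 -m handwheel '[{"x":0.03,"y":-0.24,"z":0,"ax":0,"ay":0,"az":0},{"x":0.03,"y":-0.2,"z":0,"ax":0,"ay":0,"az":0},{"x":0,"y":-0.1,"z":0,"ax":0,"ay":0,"az":0},{"x":0,"y":0,"z":0,"ax":0,"ay":0,"az":0},{"x":0,"y":0,"z":0,"ax":0,"ay":0,"az":0},{"x":0,"y":0,"z":0,"ax":0,"ay":0,"az":0},{"x":0,"y":0,"z":0,"ax":0,"ay":0,"az":0},{"x":0,"y":0,"z":0,"ax":0,"ay":0,"az":0}]'
python3 - <<'E'
from h import *
p=arm.read_state()["position"];c=arm.camera_params("wrist");im=arm.get_image("wrist")[:,:,::-1];cv2.imwrite("pics/w9.png",im);print(p)
E
```

```text
clock: 25.45
position: [496.8, -154.7, 167.4]
ee_rot: [-0.004, 1.0, 0.0, -0.001]
contact_force: [1.8, 0.9, -1.6]
gripper_width: 36.4
grasp_force: 60.7
clock: 26.25
position: [510.1, -260.0, 168.8]
ee_rot: [-0.005, 1.0, 0.0, 0.0]
contact_force: [0.3, 0.3, -2.9]
gripper_width: 36.8
grasp_force: 60.8
[ 510.07402428 -259.97908009  168.75360834]
```

View pics/w9.png

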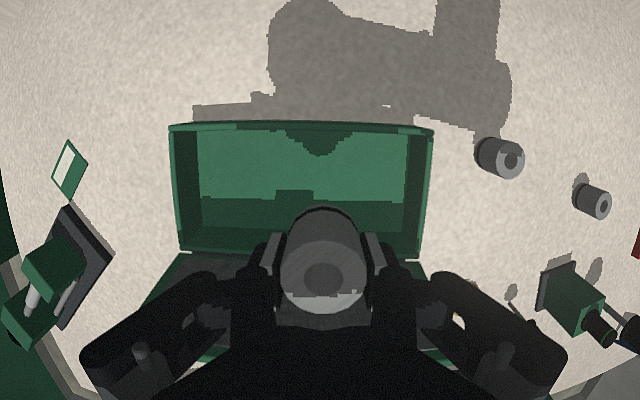

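The wrist view shows the open case with rim corners (169,126), (434,130), (180,255) and (420,258). The sleeve hangs upright in the fingers and the lid is laid back beyond.

Run:
```python
from h import *
for p in((169,125),(434,130),(180,255),(420,258)): print(onz("wrist",p,62).round(0))
```

```text
[ 452. -395.   62.]
[ 456. -168.   62.]
[ 576. -400.   62.]
[ 574. -169.   62.]
```

```bash
python3 -m handwheel '[{"x":0.02,"y":-0.1,"z":0,"ax":0,"ay":0,"az":0},{"x":0,"y":0,"z":-0.12,"ax":0,"ay":0,"az":0},{"x":0,"y":0,"z":-0.15,"ax":0,"ay":0,"az":0},{"x":0,"y":0,"z":-0.15,"ax":0,"ay":0,"az":0},{"x":0,"y":0,"z":-0.15,"ax":0,"ay":0,"az":0},{"x":0,"y":0,"z":-0.1,"ax":0,"ay":0,"az":0},{"x":0,"y":0,"z":-0.02,"ax":0,"ay":0,"az":0},{"x":0,"y":0,"z":0,"ax":0,"ay":0,"az":0}]'
python3 -m handwheel '[{"x":0,"y":0,"z":-0.01,"ax":0,"ay":0,"az":0},{"x":0,"y":0,"z":-0.01,"ax":0,"ay":0,"az":0},{"x":0,"y":0,"z":-0.005,"ax":0,"ay":0,"az":0},{"x":0,"y":0,"z":0,"ax":0,"ay":0,"az":0},{"x":0,"y":0,"z":0,"ax":0,"ay":0,"az":0},{"x":0,"y":0,"z":0,"ax":0,"ay":0,"az":0},{"x":0,"y":0,"z":0,"ax":0,"ay":0,"az":0},{"x":0,"y":0,"z":0,"ax":0,"ay":0,"az":0}]'
```

```text
clock: 27.1
position: [514.1, -280.7, 30.4]
ee_rot: [-0.005, 1.0, -0.0, -0.0]
contact_force: [0.6, 0.1, -2.3]
gripper_width: 36.4
grasp_force: 60.9
clock: 27.9
position: [514.0, -280.9, 25.6]
ee_rot: [-0.004, 1.0, -0.0, 0.0]
contact_force: [-0.3, -0.2, -2.0]
gripper_width: 37.0
grasp_force: 60.9
```

```bash
python3 -m handwheel '[{"x":0,"y":0,"z":-0.005,"ax":0,"ay":0,"az":0},{"x":0,"y":0,"z":0,"ax":0,"ay":0,"az":0},{"x":0,"y":0,"z":0,"ax":0,"ay":0,"az":0},{"x":0,"y":0,"z":0,"ax":0,"ay":0,"az":0},{"x":0,"y":0,"z":0,"ax":0,"ay":0,"az":0},{"x":0,"y":0,"z":0,"ax":0,"ay":0,"az":0},{"x":0,"y":0,"z":0,"ax":0,"ay":0,"az":0},{"x":0,"y":0,"z":0,"ax":0,"ay":0,"az":0}]'
python3 -m handwheel '[{"x":0,"y":0,"z":0,"ax":0,"ay":0,"az":0},{"x":0,"y":0,"z":0,"ax":0,"ay":0,"az":0},{"x":0,"y":0,"z":0,"ax":0,"ay":0,"az":0},{"x":0,"y":0,"z":0,"ax":0,"ay":0,"az":0},{"x":0,"y":0,"z":0.15,"ax":0,"ay":0,"az":0},{"x":0,"y":0,"z":0.2,"ax":0,"ay":0,"az":0},{"x":0,"y":0,"z":0.2,"ax":0,"ay":0,"az":0},{"x":0,"y":0,"z":0.2,"ax":0,"ay":0,"az":0}]' 0.6
python3 -m handwheel '[{"x":-0.02,"y":0.2,"z":0,"ax":0,"ay":0,"az":0},{"x":-0.03,"y":0.2,"z":0,"ax":0,"ay":0,"az":0},{"x":-0.03,"y":0.2,"z":0,"ax":0,"ay":0,"az":0},{"x":-0.03,"y":0.2,"z":0,"ax":0,"ay":0,"az":0},{"x":-0.03,"y":0.2,"z":0,"ax":0,"ay":0,"az":0},{"x":-0.02,"y":0.01,"z":0,"ax":0,"ay":0,"az":0},{"x":0,"y":0,"z":0,"ax":0,"ay":0,"az":0},{"x":0,"y":0,"z":0,"ax":0,"ay":0,"az":0}]'
python3 - <<'E'
from h import *
p=arm.read_state()["position"];c=arm.camera_params("wrist");im=arm.get_image("wrist")[:,:,::-1];cv2.imwrite("pics/w10.png",im);print(p)
q=proj("wrist",(481,-77,50),c);print(q,proj("wrist",(514,-281,56),c),proj("wrist",(528,93,50),c))
a=im[130:280,60:220];u,v=map(int,q);b=im[v-75:v+75,u-80:u+80];u,v=map(int,proj("wrist",(528,93,50),c));d=im[v-75:v+75,u-80:u+80]
cv2.imwrite("pics/w10c.png",cv2.resize(np.hstack([a,b]),None,fx=2.4,fy=2.4,interpolation=2))
print(u,v)
E
```

```text
clock: 28.7
position: [514.1, -281.0, 25.2]
ee_rot: [-0.004, 1.0, -0.0, 0.0]
contact_force: [-2.5, 1.7, 5.8]
gripper_width: 36.9
grasp_force: 61.5
clock: 29.5
position: [513.8, -280.8, 176.0]
ee_rot: [-0.004, 1.0, 0.0, -0.0]
contact_force: [0.9, 0.1, -0.0]
gripper_width: 68.3
grasp_force: 0.0
clock: 30.3
position: [482.2, -79.4, 174.7]
ee_rot: [-0.004, 1.0, -0.0, 0.0]
contact_force: [0.3, -0.1, 1.0]
gripper_width: 68.1
grasp_force: 0.0
[482.17254542 -79.36993351 174.67597716]
[326.17006007 184.40178637] [129.62349574 216.03336769] [488.8633301  230.78715822]
488 230
```

View pics/w10.png

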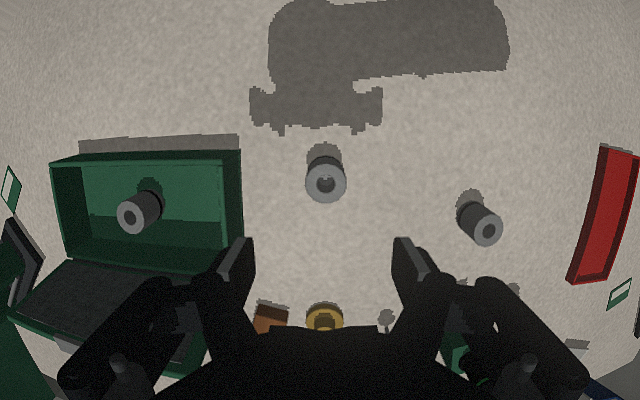

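Sleeve 1 stands upright in the case (131,216). Sleeve 4 at (326,183) and sleeve 2 at (487,231) are as predicted. Pick sleeve 4.

```bash
python3 -m handwheel '[{"x":-0.005,"y":0.01,"z":-0.1,"ax":0,"ay":0,"az":0},{"x":0,"y":0,"z":-0.15,"ax":0,"ay":0,"az":0},{"x":0,"y":0,"z":-0.15,"ax":0,"ay":0,"az":0},{"x":0,"y":0,"z":-0.15,"ax":0,"ay":0,"az":0},{"x":0,"y":0,"z":-0.12,"ax":0,"ay":0,"az":0},{"x":0,"y":0,"z":-0.07,"ax":0,"ay":0,"az":0},{"x":0,"y":0,"z":-0.035,"ax":0,"ay":0,"az":0},{"x":0,"y":0,"z":0,"ax":0,"ay":0,"az":0}]'
python3 -m handwheel '[{"x":0,"y":0,"z":0,"ax":0,"ay":0,"az":0},{"x":0,"y":0,"z":0,"ax":0,"ay":0,"az":0},{"x":0,"y":0,"z":0,"ax":0,"ay":0,"az":0},{"x":0,"y":0,"z":0,"ax":0,"ay":0,"az":0},{"x":0,"y":0,"z":0,"ax":0,"ay":0,"az":0},{"x":0,"y":0,"z":0,"ax":0,"ay":0,"az":0},{"x":0,"y":0,"z":0,"ax":0,"ay":0,"az":0},{"x":0,"y":0,"z":0.02,"ax":0,"ay":0,"az":0}]' -1
```

```text
clock: 31.15
position: [480.7, -77.8, 18.7]
ee_rot: [-0.004, 1.0, -0.0, -0.001]
contact_force: [-0.3, -0.2, -0.4]
gripper_width: 68.8
grasp_force: 0.0
clock: 31.95
position: [480.6, -76.8, 23.6]
ee_rot: [-0.004, 1.0, 0.0, -0.0]
contact_force: [-0.1, -1.2, -2.7]
gripper_width: 36.0
grasp_force: 60.1
```

```bash
python3 -m handwheel '[{"x":0,"y":0,"z":0.2,"ax":0,"ay":0,"az":0},{"x":0,"y":0,"z":0.2,"ax":0,"ay":0,"az":0},{"x":0.04,"y":0.1,"z":0.2,"ax":0,"ay":0,"az":0},{"x":0.05,"y":0.22,"z":0.05,"ax":0,"ay":0,"az":0},{"x":0.05,"y":0.22,"z":0,"ax":0,"ay":0,"az":0},{"x":0.05,"y":0.22,"z":0,"ax":0,"ay":0,"az":0},{"x":0.05,"y":0.22,"z":0,"ax":0,"ay":0,"az":0},{"x":0.05,"y":0.22,"z":0,"ax":0,"ay":0,"az":0}]'
python3 -m handwheel '[{"x":0.05,"y":0.22,"z":0,"ax":0,"ay":0,"az":0},{"x":0.05,"y":0.22,"z":0,"ax":0,"ay":0,"az":0},{"x":0.05,"y":0.22,"z":0,"ax":0,"ay":0,"az":0},{"x":0.03,"y":0.22,"z":0,"ax":0,"ay":0,"az":0},{"x":0,"y":0.1,"z":0,"ax":0,"ay":0,"az":0},{"x":0,"y":0.04,"z":0,"ax":0,"ay":0,"az":0},{"x":0,"y":0,"z":0,"ax":0,"ay":0,"az":0},{"x":0,"y":0,"z":0,"ax":0,"ay":0,"az":0}]'
python3 - <<'E'
from h import *
c=arm.camera_params("wrist");im=arm.get_image("wrist")[:,:,::-1].astype(int);print(arm.read_state()["position"])
m=((im[:,:,2]>110)&(im[:,:,1]<60)).astype(np.uint8)
for r in(140,160,180,200):
    x=np.where(m[r])[0];print(r,x.min(),x.max(),onz("wrist",(x.min(),r),20).round(0),onz("wrist",(x.max(),r),20).round(0))
y=np.where(m.sum(1)>8)[0];print("top row",y.min(),onz("wrist",(323,y.min()),20))
E
```

```text
clock: 32.75
position: [538.1, 164.9, 153.1]
ee_rot: [-0.004, 1.0, 0.0, -0.001]
contact_force: [0.6, -0.2, -2.5]
gripper_width: 36.0
grasp_force: 61.1
clock: 33.55
position: [574.5, 365.6, 153.3]
ee_rot: [-0.004, 1.0, -0.001, -0.001]
contact_force: [-0.1, 0.1, -2.8]
gripper_width: 35.9
grasp_force: 61.1
[574.75038636 365.46773126 153.65690578]
140 257 358 [534. 305.  20.] [534. 396.  20.]
160 256 363 [553. 303.  20.] [552. 401.  20.]
180 256 361 [572. 302.  20.] [571. 400.  20.]
200 256 359 [591. 301.  20.] [590. 399.  20.]
top row 59 [461.83354578 364.00161104  20.        ]
```

```bash
python3 -m handwheel '[{"x":0,"y":-0.075,"z":0,"ax":0,"ay":0,"az":0},{"x":0,"y":0,"z":-0.12,"ax":0,"ay":0,"az":0},{"x":0,"y":0,"z":-0.15,"ax":0,"ay":0,"az":0},{"x":0,"y":0,"z":-0.15,"ax":0,"ay":0,"az":0},{"x":0,"y":0,"z":-0.12,"ax":0,"ay":0,"az":0},{"x":0,"y":0,"z":-0.08,"ax":0,"ay":0,"az":0},{"x":0,"y":0,"z":-0.01,"ax":0,"ay":0,"az":0},{"x":0,"y":0,"z":0,"ax":0,"ay":0,"az":0}]'
python3 -m handwheel '[{"x":0,"y":0,"z":-0.005,"ax":0,"ay":0,"az":0},{"x":0,"y":0,"z":-0.005,"ax":0,"ay":0,"az":0},{"x":0,"y":0,"z":0,"ax":0,"ay":0,"az":0},{"x":0,"y":0,"z":0,"ax":0,"ay":0,"az":0},{"x":0,"y":0,"z":0,"ax":0,"ay":0,"az":0},{"x":0,"y":0,"z":0,"ax":0,"ay":0,"az":0},{"x":0,"y":0,"z":0,"ax":0,"ay":0,"az":0},{"x":0,"y":0,"z":0,"ax":0,"ay":0,"az":0}]'
```

```text
clock: 34.4
position: [575.3, 350.8, 28.1]
ee_rot: [-0.004, 1.0, -0.0, -0.0]
contact_force: [0.9, 0.5, -1.8]
gripper_width: 35.9
grasp_force: 61.1
clock: 35.2
position: [575.0, 352.2, 26.0]
ee_rot: [-0.005, 1.0, 0.0, 0.0]
contact_force: [-0.4, 0.2, 0.7]
gripper_width: 35.8
grasp_force: 61.4
```

```bash
python3 -m handwheel '[{"x":0,"y":0,"z":-0.004,"ax":0,"ay":0,"az":0},{"x":0,"y":0,"z":0,"ax":0,"ay":0,"az":0},{"x":0,"y":0,"z":0,"ax":0,"ay":0,"az":0},{"x":0,"y":0,"z":0,"ax":0,"ay":0,"az":0},{"x":0,"y":0,"z":0,"ax":0,"ay":0,"az":0},{"x":0,"y":0,"z":0,"ax":0,"ay":0,"az":0},{"x":0,"y":0,"z":0,"ax":0,"ay":0,"az":0},{"x":0,"y":0,"z":0,"ax":0,"ay":0,"az":0}]'
python3 -m handwheel '[{"x":0,"y":0,"z":0,"ax":0,"ay":0,"az":0},{"x":0,"y":0,"z":0,"ax":0,"ay":0,"az":0},{"x":0,"y":0,"z":0,"ax":0,"ay":0,"az":0},{"x":0,"y":0,"z":0,"ax":0,"ay":0,"az":0},{"x":0,"y":0,"z":0.1,"ax":0,"ay":0,"az":0},{"x":0,"y":0,"z":0.2,"ax":0,"ay":0,"az":0},{"x":0,"y":0,"z":0.2,"ax":0,"ay":0,"az":0},{"x":0,"y":0,"z":0.15,"ax":0,"ay":0,"az":0}]' 0.4
python3 -m handwheel '[{"x":-0.035,"y":-0.2,"z":0,"ax":0,"ay":0,"az":0},{"x":-0.035,"y":-0.22,"z":0,"ax":0,"ay":0,"az":0},{"x":-0.035,"y":-0.22,"z":0,"ax":0,"ay":0,"az":0},{"x":-0.035,"y":-0.22,"z":0,"ax":0,"ay":0,"az":0},{"x":-0.035,"y":-0.22,"z":0,"ax":0,"ay":0,"az":0},{"x":-0.035,"y":-0.2,"z":0,"ax":0,"ay":0,"az":0},{"x":-0.025,"y":-0.015,"z":0,"ax":0,"ay":0,"az":0},{"x":0,"y":0,"z":0,"ax":0,"ay":0,"az":0}]' 0.6
python3 - <<'E'
from h import *
p=arm.read_state()["position"];c=arm.camera_params("wrist");im=arm.get_image("wrist")[:,:,::-1];cv2.imwrite("pics/w11.png",im);print(p)
print(proj("wrist",(528,93,50),c),proj("wrist",(575,351,55),c))
E
```

```text
clock: 36.0
position: [575.0, 352.2, 25.9]
ee_rot: [-0.005, 1.0, 0.0, 0.0]
contact_force: [-3.2, -1.5, 4.5]
gripper_width: 35.6
grasp_force: 61.9
clock: 36.8
position: [575.7, 352.5, 157.6]
ee_rot: [-0.005, 1.0, 0.001, 0.001]
contact_force: [0.3, 0.3, 0.6]
gripper_width: 59.7
grasp_force: 0.0
clock: 37.6
position: [527.7, 92.1, 155.1]
ee_rot: [-0.003, 1.0, 0.0, 0.0]
contact_force: [0.4, 0.2, -0.4]
gripper_width: 68.4
grasp_force: 0.0
[527.67903941  92.12660451 155.1372032 ]
[324.5083542  191.88217422] [560.78991233 237.01732564]
```

View pics/w11.png

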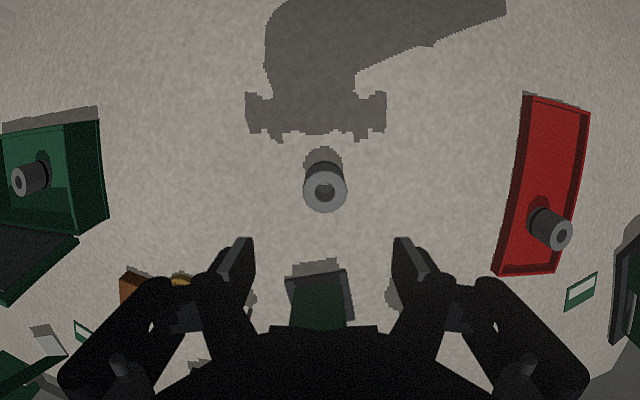

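Sleeve 4 stands in the tray at (561,235), and sleeve 2 is at (325,190), right under the gripper. Pick it.

```bash
python3 -m handwheel '[{"x":0.002,"y":0.005,"z":-0.1,"ax":0,"ay":0,"az":0},{"x":0,"y":0,"z":-0.15,"ax":0,"ay":0,"az":0},{"x":0,"y":0,"z":-0.15,"ax":0,"ay":0,"az":0},{"x":0,"y":0,"z":-0.12,"ax":0,"ay":0,"az":0},{"x":0,"y":0,"z":-0.1,"ax":0,"ay":0,"az":0},{"x":0,"y":0,"z":-0.06,"ax":0,"ay":0,"az":0},{"x":0,"y":0,"z":0,"ax":0,"ay":0,"az":0},{"x":0,"y":0,"z":0,"ax":0,"ay":0,"az":0}]'
python3 -m handwheel '[{"x":0,"y":0,"z":0,"ax":0,"ay":0,"az":0},{"x":0,"y":0,"z":0,"ax":0,"ay":0,"az":0},{"x":0,"y":0,"z":0,"ax":0,"ay":0,"az":0},{"x":0,"y":0,"z":0,"ax":0,"ay":0,"az":0},{"x":0,"y":0,"z":0,"ax":0,"ay":0,"az":0},{"x":0,"y":0,"z":0,"ax":0,"ay":0,"az":0},{"x":0,"y":0,"z":0,"ax":0,"ay":0,"az":0},{"x":0,"y":0,"z":0.02,"ax":0,"ay":0,"az":0}]' -1
```

```text
clock: 38.45
position: [529.2, 95.0, 19.2]
ee_rot: [-0.005, 1.0, 0.0, 0.001]
contact_force: [0.6, 0.1, 0.4]
gripper_width: 68.5
grasp_force: 0.0
clock: 39.25
position: [528.1, 94.0, 23.0]
ee_rot: [-0.004, 1.0, 0.0, -0.0]
contact_force: [-0.4, -0.3, -2.9]
gripper_width: 36.6
grasp_force: 60.2
```

```bash
python3 -m handwheel '[{"x":0,"y":0,"z":0.2,"ax":0,"ay":0,"az":0},{"x":0,"y":0,"z":0.2,"ax":0,"ay":0,"az":0},{"x":-0.015,"y":0.1,"z":0.2,"ax":0,"ay":0,"az":0},{"x":-0.04,"y":0.2,"z":0.05,"ax":0,"ay":0,"az":0},{"x":-0.04,"y":0.22,"z":0,"ax":0,"ay":0,"az":0},{"x":-0.04,"y":0.22,"z":0,"ax":0,"ay":0,"az":0},{"x":-0.04,"y":0.22,"z":0,"ax":0,"ay":0,"az":0},{"x":-0.04,"y":0.22,"z":0,"ax":0,"ay":0,"az":0}]'
python3 -m handwheel '[{"x":0,"y":0.125,"z":0,"ax":0,"ay":0,"az":0},{"x":0,"y":0,"z":0,"ax":0,"ay":0,"az":0},{"x":0,"y":0,"z":0,"ax":0,"ay":0,"az":0},{"x":0,"y":0,"z":0,"ax":0,"ay":0,"az":0},{"x":0,"y":0,"z":-0.15,"ax":0,"ay":0,"az":0},{"x":0,"y":0,"z":-0.15,"ax":0,"ay":0,"az":0},{"x":0,"y":0,"z":0,"ax":0,"ay":0,"az":0},{"x":0,"y":0,"z":0,"ax":0,"ay":0,"az":0}]'
python3 - <<'E'
from h import *
c=arm.camera_params("wrist");im=arm.get_image("wrist")[:,:,::-1].astype(int);print(arm.read_state()["position"])
m=((im[:,:,2]>110)&(im[:,:,1]<60)).astype(np.uint8)
for r in(120,140,160,180):
    x=np.where(m[r])[0];print(r,x.min(),x.max(),onz("wrist",(x.min(),r),20).round(0),onz("wrist",(x.max(),r),20).round(0))
E
```

```text
clock: 40.05
position: [484.2, 331.3, 152.5]
ee_rot: [-0.004, 1.0, -0.0, -0.001]
contact_force: [0.6, 0.6, -2.3]
gripper_width: 37.1
grasp_force: 61.1
clock: 40.85
position: [485.9, 354.1, 93.2]
ee_rot: [-0.004, 1.0, -0.001, 0.0]
contact_force: [1.1, 0.5, -1.5]
gripper_width: 36.9
grasp_force: 61.1
[486.48048493 355.10869591  94.30770093]Traceback (most recent call last):
  File "<stdin>", line 5, in <module>
    return umr_minimum(a, axis, None, out, keepdims, initial, where)
ValueError: zero-size array to reduction operation minimum which has no identity
```

```bash
python3 -m handwheel '[{"x":0,"y":0,"z":-0.12,"ax":0,"ay":0,"az":0},{"x":0,"y":0,"z":-0.12,"ax":0,"ay":0,"az":0},{"x":0,"y":0,"z":-0.07,"ax":0,"ay":0,"az":0},{"x":0,"y":0,"z":-0.02,"ax":0,"ay":0,"az":0},{"x":0,"y":0,"z":-0.005,"ax":0,"ay":0,"az":0},{"x":0,"y":0,"z":0,"ax":0,"ay":0,"az":0},{"x":0,"y":0,"z":0,"ax":0,"ay":0,"az":0},{"x":0,"y":0,"z":0,"ax":0,"ay":0,"az":0}]'
```

```text
clock: 41.7
position: [485.8, 355.6, 26.8]
ee_rot: [-0.004, 1.0, 0.001, 0.001]
contact_force: [1.0, 0.4, -2.2]
gripper_width: 36.8
grasp_force: 61.1
```

```bash
python3 -m handwheel '[{"x":0,"y":0,"z":-0.005,"ax":0,"ay":0,"az":0},{"x":0,"y":0,"z":-0.005,"ax":0,"ay":0,"az":0},{"x":0,"y":0,"z":-0.005,"ax":0,"ay":0,"az":0},{"x":0,"y":0,"z":0,"ax":0,"ay":0,"az":0},{"x":0,"y":0,"z":0,"ax":0,"ay":0,"az":0},{"x":0,"y":0,"z":0,"ax":0,"ay":0,"az":0},{"x":0,"y":0,"z":0,"ax":0,"ay":0,"az":0},{"x":0,"y":0,"z":0,"ax":0,"ay":0,"az":0}]'
python3 -m handwheel '[{"x":0,"y":0,"z":0,"ax":0,"ay":0,"az":0},{"x":0,"y":0,"z":0,"ax":0,"ay":0,"az":0},{"x":0,"y":0,"z":0,"ax":0,"ay":0,"az":0},{"x":0,"y":0,"z":0,"ax":0,"ay":0,"az":0},{"x":0,"y":0,"z":0.1,"ax":0,"ay":0,"az":0},{"x":0,"y":0,"z":0.2,"ax":0,"ay":0,"az":0},{"x":0,"y":0,"z":0.2,"ax":0,"ay":0,"az":0},{"x":0,"y":0,"z":0.25,"ax":0,"ay":0,"az":0}]' 0.4
```

```text
clock: 42.5
position: [485.7, 355.4, 25.3]
ee_rot: [-0.005, 1.0, 0.0, 0.001]
contact_force: [-3.6, -1.5, 10.2]
gripper_width: 36.9
grasp_force: 62.2
clock: 43.3
position: [484.6, 354.3, 172.7]
ee_rot: [-0.004, 1.0, -0.001, -0.001]
contact_force: [1.1, 1.8, -0.2]
gripper_width: 59.8
grasp_force: 0.0
```

Sleeve 2 is placed. Now the lid: go behind it, high, with fingers shut.

```bash
python3 -m handwheel '[{"x":0,"y":-0.1,"z":0.2,"ax":0,"ay":0,"az":0},{"x":0.056,"y":-0.18,"z":0.14,"ax":0,"ay":0,"az":0},{"x":0.056,"y":-0.22,"z":0,"ax":0,"ay":0,"az":0},{"x":0.056,"y":-0.22,"z":0,"ax":0,"ay":0,"az":0},{"x":0.056,"y":-0.22,"z":0,"ax":0,"ay":0,"az":0},{"x":0.056,"y":-0.22,"z":0,"ax":0,"ay":0,"az":0},{"x":0.056,"y":-0.22,"z":0,"ax":0,"ay":0,"az":0},{"x":0.056,"y":-0.22,"z":0,"ax":0,"ay":0,"az":0}]' -1
python3 -m handwheel '[{"x":0.07,"y":-0.22,"z":0,"ax":0,"ay":0,"az":0},{"x":0.07,"y":-0.22,"z":0,"ax":0,"ay":0,"az":0},{"x":0.07,"y":-0.22,"z":0,"ax":0,"ay":0,"az":0},{"x":0.07,"y":-0.22,"z":0,"ax":0,"ay":0,"az":0},{"x":0.07,"y":-0.22,"z":0,"ax":0,"ay":0,"az":0},{"x":0.07,"y":-0.22,"z":0,"ax":0,"ay":0,"az":0},{"x":0.07,"y":-0.2,"z":0,"ax":0,"ay":0,"az":0},{"x":0.03,"y":-0.05,"z":0,"ax":0,"ay":0,"az":0}]'
python3 - <<'E'
from h import *
print(arm.read_state()["position"])
im=arm.get_image("wrist")[:,:,::-1];cv2.imwrite("pics/w12.png",im)
t=arm.get_image("top")[:,:,::-1];s=arm.get_image("scene")[:,:,::-1]
cv2.imwrite("pics/top12.png",t);cv2.imwrite("pics/scene12.png",s)
b=s[100:300,40:300];a=t[120:280,160:520]
a=cv2.resize(a,(720,320),interpolation=2);b=im[100:260];b=cv2.resize(b,(720,180))
s2=cv2.resize(s[130:320,90:520],None,fx=.9*720/387/1.0*1.0,fy=.9*720/387,interpolation=2)
h=270;s2=cv2.resize(s[120:330,80:520],(566,h),interpolation=2);s2=np.hstack([s2,np.zeros((h,154,3),np.uint8)])
cv2.imwrite("pics/chk.png",np.vstack([a,s2]))
E
```

```text
clock: 44.1
position: [563.9, 33.3, 240.8]
ee_rot: [-0.005, 1.0, -0.0, 0.0]
contact_force: [0.6, 0.2, 0.5]
gripper_width: -0.0
grasp_force: 0.0
clock: 44.9
position: [667.8, -283.1, 239.0]
ee_rot: [-0.002, 1.0, -0.0, -0.001]
contact_force: [-0.9, 0.3, -0.4]
gripper_width: -0.1
grasp_force: 0.0
[ 667.76923053 -283.1417096   239.0186777 ]
```

View pics/chk.png

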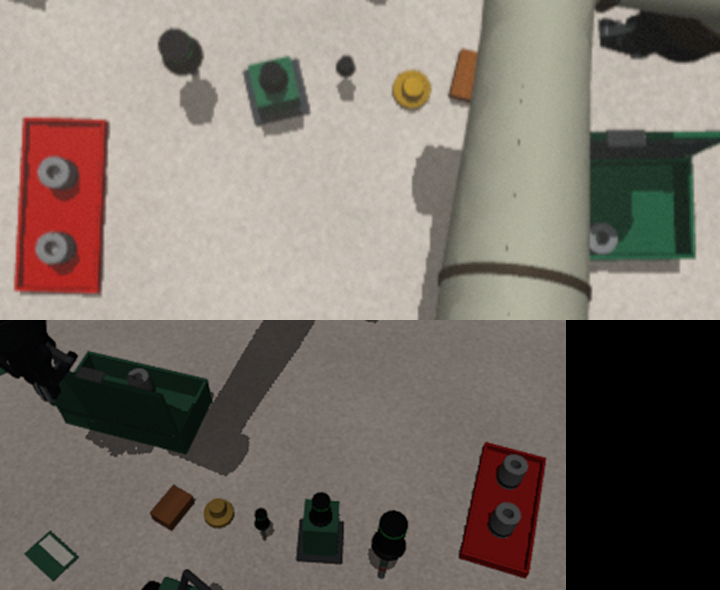

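The check picture shows both short sleeves upright in the tray and the rod in its stand, with the bystanders untouched. The sleeve in the case appears at top pixel ~(461,239), nearer the front wall than where I put it. I'll measure that.

Run:
```python
from h import *
t=cv2.imread("pics/top12.png")
print(proj("top",(514,-281,56)),onz("top",(461,239),56),onz("top",(457.5,253),62))
w=cv2.imread("pics/w12.png");g=w.astype(int)
print(proj("wrist",(514,-281,56)))
def rings(im,lo,hi):
    g=im.astype(int);m=((g.max(2)-g.min(2)<14)&(g.mean(2)>lo)&(g.mean(2)<hi)).astype(np.uint8)
    n,l,s,ce=cv2.connectedComponentsWithStats(m)
    return [(s[i],ce[i].round(1)) for i in range(1,n) if s[i,4]>25]
for x in rings(t[215:260,440:515],110,175):print("top",x)
for x in rings(w[60:230,200:440],105,160):print("wrist",x)
```

```text
[456.53778531 222.93528391] [ 476.08510033 -289.72931063   56.        ] [ 443.85402974 -278.36920521   62.        ]
[322.74455136  29.59629575]
top (array([15, 22, 13,  9, 61], dtype=int32), array([20.6, 27. ]))
```

The sleeve now stands against the case's front wall (x≈479). It was apparently nudged by the foretold knock, but it is upright and within limits. Now close the lid from behind.

```bash
python3 -m handwheel '[{"x":0,"y":0,"z":-0.15,"ax":0,"ay":0,"az":0},{"x":0,"y":0,"z":-0.15,"ax":0,"ay":0,"az":0},{"x":0,"y":0,"z":-0.13,"ax":0,"ay":0,"az":0},{"x":0,"y":0,"z":0,"ax":0,"ay":0,"az":0},{"x":-0.1,"y":0,"z":0,"ax":0,"ay":0,"az":0},{"x":-0.1,"y":0,"z":0,"ax":0,"ay":0,"az":0},{"x":-0.1,"y":0,"z":0,"ax":0,"ay":0,"az":0},{"x":0,"y":0,"z":0,"ax":0,"ay":0,"az":0}]'
python3 -m handwheel '[{"x":-0.07,"y":0,"z":0,"ax":0,"ay":0,"az":0},{"x":-0.07,"y":0,"z":0,"ax":0,"ay":0,"az":0},{"x":-0.07,"y":0,"z":0,"ax":0,"ay":0,"az":0},{"x":-0.07,"y":0,"z":0,"ax":0,"ay":0,"az":0},{"x":-0.05,"y":0,"z":0,"ax":0,"ay":0,"az":0},{"x":0,"y":0,"z":0,"ax":0,"ay":0,"az":0},{"x":0,"y":0,"z":0,"ax":0,"ay":0,"az":0},{"x":0,"y":0,"z":0,"ax":0,"ay":0,"az":0}]'
```

```text
clock: 45.85
position: [606.7, -278.0, 157.8]
ee_rot: [-0.005, 1.0, -0.0, 0.001]
contact_force: [1.2, -0.5, 0.6]
gripper_width: 0.2
grasp_force: 0.0
clock: 46.65
position: [542.4, -278.9, 155.1]
ee_rot: [-0.005, 1.0, -0.0, 0.0]
contact_force: [0.6, 0.4, 1.1]
gripper_width: 0.4
grasp_force: 0.4
```

```bash
python3 -m handwheel '[{"x":-0.1,"y":0,"z":-0.06,"ax":0,"ay":0,"az":0},{"x":-0.048,"y":0,"z":-0.042,"ax":0,"ay":0,"az":0},{"x":-0.047,"y":0,"z":-0.043,"ax":0,"ay":0,"az":0},{"x":-0.038,"y":0,"z":-0.055,"ax":0,"ay":0,"az":0},{"x":-0.037,"y":0,"z":-0.055,"ax":0,"ay":0,"az":0},{"x":0,"y":0,"z":0,"ax":0,"ay":0,"az":0},{"x":0,"y":0,"z":0,"ax":0,"ay":0,"az":0},{"x":0,"y":0,"z":0,"ax":0,"ay":0,"az":0}]'
python3 -m handwheel '[{"x":-0.023,"y":0,"z":-0.048,"ax":0,"ay":0,"az":0},{"x":-0.022,"y":0,"z":-0.047,"ax":0,"ay":0,"az":0},{"x":0,"y":0,"z":-0.03,"ax":0,"ay":0,"az":0},{"x":0,"y":0,"z":-0.02,"ax":0,"ay":0,"az":0},{"x":0,"y":0,"z":-0.01,"ax":0,"ay":0,"az":0},{"x":0,"y":0,"z":0,"ax":0,"ay":0,"az":0},{"x":0,"y":0,"z":0,"ax":0,"ay":0,"az":0},{"x":0,"y":0,"z":0,"ax":0,"ay":0,"az":0}]'
```

```text
clock: 47.45
position: [488.5, -279.1, 104.2]
ee_rot: [-0.005, 1.0, -0.0, 0.0]
contact_force: [-0.3, 0.1, 0.6]
gripper_width: 0.3
grasp_force: 0.0
clock: 48.25
position: [479.1, -278.9, 73.0]
ee_rot: [-0.004, 1.0, -0.0, 0.0]
contact_force: [0.4, -0.5, -0.1]
gripper_width: 0.0
grasp_force: 0.0
```

```bash
python3 -m handwheel '[{"x":0,"y":0,"z":-0.01,"ax":0,"ay":0,"az":0},{"x":0,"y":0,"z":-0.01,"ax":0,"ay":0,"az":0},{"x":0,"y":0,"z":-0.005,"ax":0,"ay":0,"az":0},{"x":0,"y":0,"z":0,"ax":0,"ay":0,"az":0},{"x":0,"y":0,"z":0,"ax":0,"ay":0,"az":0},{"x":0,"y":0,"z":0,"ax":0,"ay":0,"az":0},{"x":0,"y":0,"z":0,"ax":0,"ay":0,"az":0},{"x":0,"y":0,"z":0,"ax":0,"ay":0,"az":0}]'
```

```text
clock: 49.05
position: [479.2, -279.1, 70.5]
ee_rot: [-0.005, 1.0, -0.001, 0.001]
contact_force: [-3.6, 3.5, 14.7]
gripper_width: -0.2
grasp_force: 7.2
```

The lid is resisting at z 70.5, its shut height. Back off and check numerically.

```bash
python3 -m handwheel '[{"x":0,"y":0,"z":0.05,"ax":0,"ay":0,"az":0},{"x":0,"y":0,"z":0.2,"ax":0,"ay":0,"az":0},{"x":0,"y":0,"z":0.2,"ax":0,"ay":0,"az":0},{"x":0,"y":0,"z":0.2,"ax":0,"ay":0,"az":0},{"x":0,"y":0.2,"z":0.1,"ax":0,"ay":0,"az":0},{"x":0,"y":0.24,"z":0,"ax":0,"ay":0,"az":0},{"x":0,"y":0.24,"z":0,"ax":0,"ay":0,"az":0},{"x":0,"y":0.24,"z":0,"ax":0,"ay":0,"az":0}]'
python3 -m handwheel '[{"x":0,"y":0.24,"z":0,"ax":0,"ay":0,"az":0},{"x":0,"y":0,"z":0,"ax":0,"ay":0,"az":0},{"x":0,"y":0,"z":0,"ax":0,"ay":0,"az":0},{"x":0,"y":0,"z":0,"ax":0,"ay":0,"az":0},{"x":0,"y":0,"z":0,"ax":0,"ay":0,"az":0},{"x":0,"y":0,"z":0,"ax":0,"ay":0,"az":0},{"x":0,"y":0,"z":0,"ax":0,"ay":0,"az":0},{"x":0,"y":0,"z":0,"ax":0,"ay":0,"az":0}]'
python3 - <<'E'
from h import *
def green(im,box):
    x,y,X,Y=box;g=im[y:Y,x:X].astype(int)
    m=((g[:,:,1]>g[:,:,2]*1.25)&(g[:,:,1]>25)&(g[:,:,1]>g[:,:,0]*1.05)).astype(np.uint8)
    cs=cv2.findContours(m,0,2)[0];c=max(cs,key=cv2.contourArea)
    return cv2.approxPolyDP(c,4,True)[:,0]+[x,y]
for n,box in(("top",(390,170,535,265)),("scene",(85,130,255,235))):
    im=arm.get_image(n)[:,:,::-1];cv2.imwrite(f"pics/f_{n}.png",im)
    for p in green(im,box):print(n,p,onz(n,p,70).round(0))
    if n=="top":
        for y in range(195,255,8):print(y,[tuple(im[y,x]) for x in(415,440,500)])
E
```

```text
clock: 49.85
position: [478.5, -93.4, 218.3]
ee_rot: [-0.004, 1.0, 0.0, 0.001]
contact_force: [1.3, 0.3, 0.5]
gripper_width: -0.3
grasp_force: 0.0
clock: 50.65
position: [478.8, -47.5, 217.7]
ee_rot: [-0.004, 1.0, -0.0, -0.0]
contact_force: [-0.1, 0.1, -0.2]
gripper_width: -0.5
grasp_force: 0.0
top [405 205] [ 559. -159.   70.]
top [418 250] [ 454. -185.   70.]
top [508 248] [ 452. -394.   70.]
top [506 199] [ 566. -396.   70.]
top [411 199] [ 572. -174.   70.]
195 [(np.uint8(178), np.uint8(189), np.uint8(198)), (np.uint8(185), np.uint8(195), np.uint8(202)), (np.uint8(153), np.uint8(164), np.uint8(170))]
203 [(np.uint8(72), np.uint8(102), np.uint8(53)), (np.uint8(71), np.uint8(99), np.uint8(50)), (np.uint8(64), np.uint8(97), np.uint8(43))]
211 [(np.uint8(75), np.uint8(99), np.uint8(50)), (np.uint8(75), np.uint8(100), np.uint8(52)), (np.uint8(69), np.uint8(98), np.uint8(44))]
219 [(np.uint8(75), np.uint8(102), np.uint8(50)), (np.uint8(72), np.uint8(97), np.uint8(46)), (np.uint8(70), np.uint8(94), np.uint8(41))]
227 [(np.uint8(71), np.uint8(99), np.uint8(48)), (np.uint8(68), np.uint8(95), np.uint8(46)), (np.uint8(68), np.uint8(97), np.uint8(43))]
235 [(np.uint8(50), np.uint8(63), np.uint8(63)), (np.uint8(69), np.uint8(100), np.uint8(45)), (np.uint8(69), np.uint8(95), np.uint8(42))]
243 [(np.uint8(52), np.uint8(65), np.uint8(74)), (np.uint8(69), np.uint8(98), np.uint8(45)), (np.uint8(69), np.uint8(99), np.uint8(43))]
251 [(np.uint8(61), np.uint8(67), np.uint8(77)), (np.uint8(90), np.uint8(98), np.uint8(102)), (np.uint8(176), np.uint8(183), np.uint8(193))]
scene [122 179] [ 565. -396.   70.]
scene [123 184] [ 576. -387.   70.]
scene [220 208] [ 579. -164.   70.]
scene [240 164] [ 459. -166.   70.]
scene [147 142] [ 454. -393.   70.]
```

The top and scene views agree on a flat, uniformly green lid at z = 70 (x 454–575, y -165 to -395), so it is shut. The gripper is clear, so I hand in.

```bash
python3 -c "
from bench import arm
print(arm.job_done())"
```

```text
the job is handed in; nothing more can be done
None
```

The job is handed in, with no verdict returned: sleeve 1 (full bore) is in the case, sleeves 2 and 4 (short) are in the tray, the rod is back in its stand and the lid is shut; I viewed 15 pictures, one over the limit of 14.

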